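# Refill the café biscuit jar and seal every lid

## Robot

A 6-joint arm with a two-finger parallel gripper is mounted at the origin on the work surface. World frame = base frame: x ahead of the robot, y to its left, z up, the work surface at z = 0. Lengths are in m, angles in rad, forces in N, time in s.
With the tool pointing down it reaches from about 0.375 to 0.9 m from the base axis. Payload 3.1 kg.
Tool frame: the origin (TCP) lies between the finger pads; the fingertips stand ctrl.nose_length ahead of it and the grasp point (between the pads) lies 8 mm behind it (ctrl.nose_length is the distance from the TCP to the fingertips, in m); z points along the fingers, y is the line along which they close (so a half turn about z gives the same grasp; the last joint's range is limited). The gripper opens to 87 mm and grips with 3 to 60 N. Pads are 19 mm wide; open, the fingers measure 117 mm over their backs; the gripper's body (75 mm by 190 mm) begins 51 mm behind the grasp point.
Start: joints at [0.941, 0.527, 1.433, -0, 1.181, -0.178], TCP at [0.273, 0.562, 0.234] pointing down, gripper open.
Joint ranges: [-3.08, 3.08], [-0.75, 2.2], [0.22, 2.44], [-1.43, 4.57], [0, 2.65], [-2.85, 2.85]. Speed limits (rad/s): [2.79, 2.79, 3.14, 3.14, 3.14, 3.14].

## Interface

Orientations are given as a unit quaternion [w, x, y, z].
In Python, from cell import telemetry, capture, workorder, ctrl gives the robot as it stands.
- The arm moves only by the tool step_arm, never from a script. Its argument "moves" is a list of rows, each a list of 7 numbers: the shift along the world's x, y, z in units of 50 cm (1.0 is 50 cm), then the turn, a rotation vector about the world's x, y, z in units of 2 rad (1.0 is 2 rad), then the opening, from 0 (shut) to 1 (fully open). A call has 1 to 20 rows; each row is the pose to reach, as a shift and turn from the pose commanded when the call began; what a row does not reach only later rows make up. A row lasts 1/10 s, in which the tool goes at most 50 mm and 8.59 degrees, less where a joint would pass 70% of its speed; a pose out of reach is approached as far as the arm can. A call with a number of a shift or a turn outside -1 to 1 is refused whole. A call with a gripper value outside its range is refused whole. The fingers move at their own pace and stop on an object; the grip force is fixed at half the most. Time passes only in rows, so rows that repeat a pose let the fingers close. It gives the time, the measured TCP pose, the force, the opening and the grip force at its end, in the units of the state.
- telemetry.get_obs(): the state, without advancing time (a new reading comes with each control period).
- capture(name): name is "side" or "top"; returns a dict with "color" (420x560x3 uint8, red, green, blue), "fx", "fy", "cx", "cy" (pixels), "cam_to_world" (4x4, takes a point from camera to world coordinates). Camera axes: x right, y up, looking along -z (the intrinsics and any distortion apply to the point x, -y, -z); pixel columns grow to the right and rows downward; lengths in m; the calibration is good to about 2 mm. A picture is of the moment at which its call begins. There is no depth.
- workorder.close_job(): hands the job in; it is judged then, once.
The state is a dict: "clock": time; "q": joint angles; "qd": joint speeds; "joint_efforts": joint torques, N m; "ee_pos": TCP position; "eef_rot": TCP orientation; "contact_force": force on the tool from outside, world axes, zero at the start; "ft_torque": the same for the moment, N m; "finger_gap": finger opening in m; "grasp_force": force on a finger pad.
Only numpy, scipy, OpenCV 4.12 (cv2) and the standard library are available. Lean on these libraries where they do the work, as an engineer would, in place of code of your own. Each camera call takes 0.05 s, during which the arm holds its last target. There are 200 camera calls.

## Task

Pour all the biscuits from the steel cup into the open glass jar, then put the wooden lid on the jar and press it down fully home, and also press the lid of every canister behind it fully home. Stand the emptied cup upright on its napkin again, gather up any biscuit that lands outside the jar, and leave the glass, mug, teaspoon and spectacles where they are.

Things in the scene. Friction and masses are not known exactly. Their poses are not given: they have to be found in the camera images.
- jar: Open glass biscuit jar, fixed to the table: outer diameter 120 mm, wall 6 mm, rim 115 mm above the table, inner floor 6 mm up. Origin at the centre of its underside, z up.
- jar_seal (a joint): Black rubber sealing ring (outer diameter 107, clear opening 97 mm, 22 mm tall) that slides stiffly in the jar's mouth and stays where it is pushed. 0 m: its top stands 8 mm above the jar's rim; 0.008: top flush with the rim, fully home. It takes about 8 N to move down.
- lid: Loose round wooden lid of the jar, knob up. From its origin (underside centre, z up): plug diameter 90 mm to z 12, flange diameter 116 from z 12 to 22, dark knob diameter 30 from z 22 to 48 mm. On the jar the plug enters the rubber ring and the flange rests on it; pressed, both sink 8 mm until the flange meets the glass rim, its origin then 103 mm above the jar's origin.
- cup: Loose straight steel cup holding the biscuits: outer diameter 66 mm, height 80 mm, wall 3 mm, floor 5 mm, no handle. Origin at the centre of its underside, z up.
- napkin: White paper napkin, 130 mm square, lying flat (1 mm, no obstacle); the cup starts on it. Origin at its centre.
- biscuit0: Chunky square almond biscuit, 18 by 18 mm, 16 mm high with a small nut on top (to 18 mm), origin at the centre of its underside; starts in the cup.
- biscuit1: Chunky square almond biscuit, 18 by 18 mm, 16 mm high with a small nut on top (to 18 mm), origin at the centre of its underside; starts in the cup.
- biscuit2: Chunky square almond biscuit, 18 by 18 mm, 16 mm high with a small nut on top (to 18 mm), origin at the centre of its underside; starts in the cup.
- biscuit3: Chunky square almond biscuit, 18 by 18 mm, 16 mm high with a small nut on top (to 18 mm), origin at the centre of its underside; starts in the cup.
- biscuit4: Chunky square almond biscuit, 18 by 18 mm, 16 mm high with a small nut on top (to 18 mm), origin at the centre of its underside; starts in the cup. May be absent (5 to 7 are there).
- biscuit5: Chunky square almond biscuit, 18 by 18 mm, 16 mm high with a small nut on top (to 18 mm), origin at the centre of its underside; starts in the cup. May be absent (5 to 7 are there).
- biscuit6: Chunky square almond biscuit, 18 by 18 mm, 16 mm high with a small nut on top (to 18 mm), origin at the centre of its underside; starts in the cup. May be absent (5 to 7 are there).
- canister_a: Small white ceramic canister, loose but heavy (0.9 kg), diameter 90 mm, 100 mm tall without its lid; origin at the centre of its underside. May be absent (2 to 4 canisters are there).
- press_a (a joint): Travel of the wooden push-in lid (flat disc, diameter 88, 12 mm thick) of the white ceramic canister: 0 m: its top is 120 mm above the table, with black rubber showing beneath; 0.008: fully home, top 112 mm above the table. It takes about 8 N to push and stays where it is left.
- canister_b: Small blue ceramic canister, loose but heavy (0.9 kg), diameter 90 mm, 100 mm tall without its lid; origin at the centre of its underside. May be absent (2 to 4 canisters are there).
- press_b (a joint): Travel of the wooden push-in lid (flat disc, diameter 88, 12 mm thick) of the blue ceramic canister: 0 m: its top is 120 mm above the table, with black rubber showing beneath; 0.008: fully home, top 112 mm above the table. It takes about 8 N to push and stays where it is left.
- canister_c: Small terracotta canister, loose but heavy (0.9 kg), diameter 90 mm, 100 mm tall without its lid; origin at the centre of its underside. May be absent (2 to 4 canisters are there).
- press_c (a joint): Travel of the wooden push-in lid (flat disc, diameter 88, 12 mm thick) of the terracotta canister: 0 m: its top is 120 mm above the table, with black rubber showing beneath; 0.008: fully home, top 112 mm above the table. It takes about 8 N to push and stays where it is left.
- canister_d: Small green enamel canister, loose but heavy (0.9 kg), diameter 90 mm, 100 mm tall without its lid; origin at the centre of its underside. May be absent (2 to 4 canisters are there).
- press_d (a joint): Travel of the wooden push-in lid (flat disc, diameter 88, 12 mm thick) of the green enamel canister: 0 m: its top is 120 mm above the table, with black rubber showing beneath; 0.008: fully home, top 112 mm above the table. It takes about 8 N to push and stays where it is left.
- glass: Empty tall glass, diameter 72, height 130 mm, loose; bystander. Origin at the centre of its underside.
- mug: White mug, diameter 80, height 60 mm, loose; bystander. Origin at the centre of its underside.
- teaspoon: Teaspoon with wooden handle and steel bowl, 130 mm long, lying flat, loose; bystander. Origin near its middle.
- spectacles: Brown spectacles, about 120 by 145 mm, 6 mm high, folded open flat on the table, loose; bystander. Origin between the lenses; arms along +x.
Not all that is in view belongs to the job. Leave any purple look-alike of the canister_c alone.

How it is judged:
On the way, in this order (a step that is already met when the one before it is completed fails the run):
1. every biscuit present lies inside the glass jar (horizontal distance between each of biscuit0, biscuit1, biscuit2, biscuit3, biscuit4, biscuit5, biscuit6 and jar below 0.056 m and z of biscuit0 in the frame of jar between 0 and 0.105 m and z of biscuit1 in the frame of jar between 0 and 0.105 m and z of biscuit2 in the frame of jar between 0 and 0.105 m and z of biscuit3 in the frame of jar between 0 and 0.105 m and z of biscuit4 in the frame of jar between 0 and 0.105 m and z of biscuit5 in the frame of jar between 0 and 0.105 m and z of biscuit6 in the frame of jar between 0 and 0.105 m), for 0.2 s.
2. the jar's lid is on and pressed fully home, with the biscuits inside (all of step 1 and value of joint jar_seal above 0.006 m and horizontal distance between lid and jar below 0.008 m and z of lid in the frame of jar between 0.099 and 0.1065 m and angle between lid's own z axis and vertical below 0.06 rad), for 0.2 s.
At the end, for the whole second after the job is handed in: All biscuits in the jar; its lid on, level (0.06 rad), centred within 8 mm, seal pushed at least 6 of 8 mm; every canister lid pushed at least 6 of 8 mm; the cup upright, at rest, its centre within 32 mm of the napkin's centre (all of step 2 and value of joint each of press_a, press_b, press_c, press_d above 0.006 m and horizontal distance between cup and napkin below 0.032 m and angle between cup's own z axis and vertical below 0.1 rad and height (world z) of cup below 0.006 m and linear speed of each of cup, lid below 0.02 m/s); the robot touches nothing.
It fails at once if the tall drinking glass is pushed more than 4 cm or tipped over (distance of glass from where it was at the start of the episode above 0.04 m or angle between glass's own z axis and vertical above 0.6 rad).
It fails at once if the mug is pushed more than 4 cm or tipped over (distance of mug from where it was at the start of the episode above 0.04 m or angle between mug's own z axis and vertical above 0.6 rad).
It fails at once if the teaspoon is pushed more than 4 cm or tipped over (distance of teaspoon from where it was at the start of the episode above 0.04 m or angle between teaspoon's own z axis and vertical above 0.6 rad).
It fails at once if the spectacles is pushed more than 4 cm or tipped over (distance of spectacles from where it was at the start of the episode above 0.04 m or angle between spectacles's own z axis and vertical above 0.6 rad).
It fails at once if a canister is tipped over (angle between any of canister_a, canister_b, canister_c, canister_d's own z axis and vertical above 0.6 rad).
Of biscuit4, biscuit5, biscuit6 only 1 to 3 are there at a start; the rules pass over those that are not, and their reading is None.
Of canister_a, canister_b, canister_c, canister_d only 2 to 4 are there at a start; the rules pass over those that are not, and their reading is None.
At some moment in a run one of cup, lid may be knocked a few centimetres aside while the robot is not near it.
It also fails if it takes over 208 s, if anything falls off the work surface, if the arm or the gripper's body presses on something with over 40 N, if the wrist force passes 120 N, or if a joint passes its speed limit or range.

## Working session

There is one attempt and no reset: what is moved stays moved. The work goes in short steps, Python scripts to look and compute and a tool call to move; the robot and the scene stay as the last step left them, time stands still between calls to the robot, and variables do not carry over. Pictures are saved under pics/ and viewed, at most 14 in all, crops included, and the job is handed in when it is done.

Besides the shell and the picture viewer there is one more tool, called after ">>>" as name(argument=value, ...) on one line, values as JSON. step_arm: Moves the arm, as the interface text tells. Its arguments: {"type":"object","properties":{"moves":{"type":"array","items":{"type":"array","items":{"type":"number","minimum":-1,"maximum":1}}}},"required":["moves"]}

```bash
mkdir -p pics; ls; python3 - <<'E'
from cell import telemetry, capture, workorder, ctrl
import cv2,numpy as np
print(telemetry.get_obs(), ctrl.nose_length)
for n in("side","top"):
    c=capture(n); cv2.imwrite(f"pics/{n}0.png",cv2.resize(c["color"][:,:,::-1],(784,588),interpolation=cv2.INTER_CUBIC))
    print(n,{k:v for k,v in c.items() if k!="color"})
E
```

```text
pics
{'clock': 0.0, 'q': array([ 9.40474370e-01,  5.28488305e-01,  1.43388238e+00,  1.45481866e-05,
        1.18138684e+00, -1.78519988e-01]), 'qd': array([ 1.69004439e-03, -2.70495824e-05, -5.99248194e-04,  1.32680238e-03,
       -1.34836024e-04, -1.65356684e-03]), 'joint_efforts': array([-1.60091059e-05, -4.40025187e+01, -1.76596588e+01,  6.34339848e-02,
        5.80392906e-02, -1.50020733e-04]), 'ee_pos': array([0.27243079, 0.56172567, 0.23256434]), 'eef_rot': array([-4.32106296e-04,  2.23987113e-01,  9.74591505e-01, -9.92465887e-04]), 'contact_force': array([ 0.02777039, -0.33812026, -0.08026091]), 'ft_torque': array([-0.00216016, -0.04513247,  0.0776986 ]), 'grasp_force': 0.0, 'finger_gap': 0.08682031288116704} 0.011
side {'fx': 398.73161034100076, 'fy': 398.73161034100076, 'cx': 278.4050623104216, 'cy': 203.86218859570076, 'cam_to_world': array([[ 0.688712  ,  0.4980396 , -0.52690828, -0.08908177],
       [-0.72474911,  0.4524949 , -0.51960282, -0.59330767],
       [-0.02035947,  0.739733  ,  0.67259243,  0.84732254],
       [ 0.        ,  0.        ,  0.        ,  1.        ]])}
top {'fx': 525.6729742757348, 'fy': 525.6729742757348, 'cx': 276.04661637451994, 'cy': 207.98280627013048, 'cam_to_world': array([[-0.00672587,  0.99933172, -0.03592881,  0.45063927],
       [-0.99993197, -0.00706366, -0.00928275, -0.01621149],
       [-0.00953034,  0.03586394,  0.99931124,  1.38569614],
       [ 0.        ,  0.        ,  0.        ,  1.        ]])}
```

View pics/side0.png

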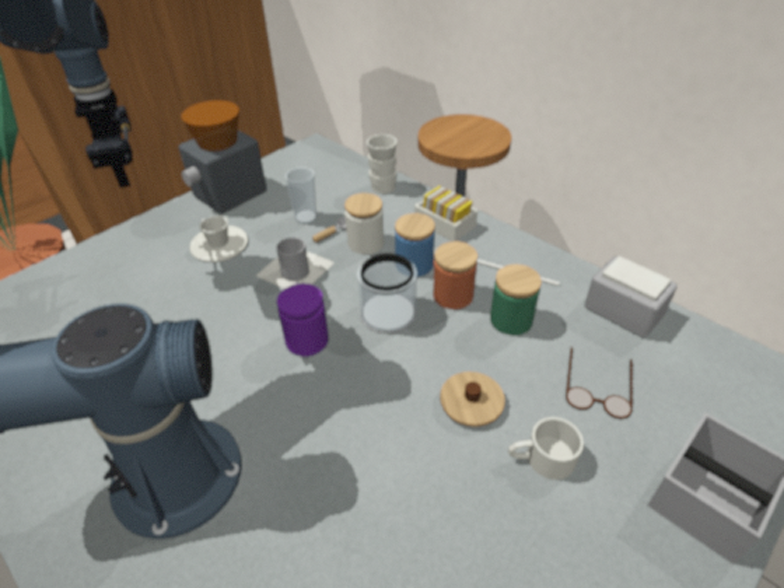

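View pics/top0.png

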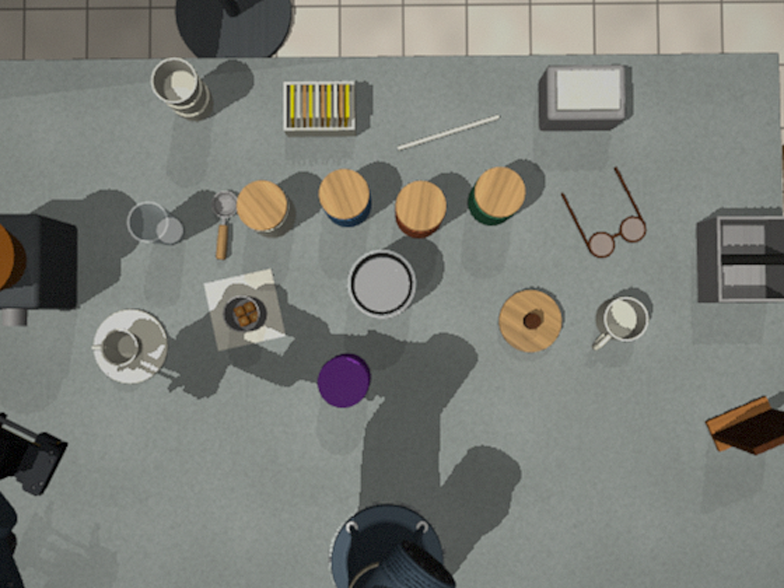

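The top picture shows four canister lids at (262,207), (345,195), (421,208) and (500,192). The jar is at (382,284), the cup on its napkin at (244,314), the lid at (530,320) and the purple decoy at (344,380). The side picture shows the same scene, with black rubber still visible under the lids.

```bash
cat > h.py <<'E'
from cell import telemetry, capture, workorder, ctrl
import cv2,numpy as np
def ray(c,u,v,z):
    M=c["cam_to_world"]; d=M[:3,:3]@np.array([(u-c["cx"])/c["fx"],-(v-c["cy"])/c["fy"],-1]); o=M[:3,3]
    return (o+d*(z-o[2])/d[2])[:2]
def proj(c,p):
    M=c["cam_to_world"]; q=M[:3,:3].T@(np.asarray(p,float)-M[:3,3])
    return np.array([c["cx"]+c["fx"]*q[0]/-q[2], c["cy"]-c["fy"]*q[1]/-q[2]])
def circ(c,x,y,z,r,img,col):
    a=np.linspace(0,2*np.pi,60); s=img.shape[1]/560
    pts=np.array([proj(c,(x+r*np.cos(t),y+r*np.sin(t),z)) for t in a])
    cv2.polylines(img,[np.int32((pts+.5)*s)],True,col,1,cv2.LINE_AA)
def blob(c,mask,u,v,z,win=30):
    m=np.zeros_like(mask);u,v=int(u),int(v);m[v-win:v+win,u-win:u+win]=mask[v-win:v+win,u-win:u+win]
    n,l,s,ce=cv2.connectedComponentsWithStats(m); k=1+np.argmax(s[1:,4])
    cn=max(cv2.findContours((l==k).astype(np.uint8),0,1)[0],key=cv2.contourArea)
    (eu,ev),ax,_=cv2.fitEllipse(cv2.convexHull(cn)); return ray(c,eu,ev,z).round(4),np.round(ax,1),s[k,4]
E
python3 - <<'E'
from h import *
c=capture("top");hsv=cv2.cvtColor(c["color"],cv2.COLOR_RGB2HSV)
wood=((hsv[...,0]>8)&(hsv[...,0]<24)&(hsv[...,1]>80)&(hsv[...,2]>110)).astype(np.uint8)
for n,u,v,z in(("a",262,207,.12),("b",345,195,.12),("c",421,208,.12),("d",500,192,.12),("lid",530,320,.022)):
    print(n,*blob(c,wood,u/1.4,v/1.4,z,26), ray(c,u/1.4,v/1.4,z))
white=((hsv[...,1]<40)&(hsv[...,2]>185)).astype(np.uint8)
print("napkin",[ray(c,u/1.4,v/1.4,.001).round(3) for u,v in((204,283),(271,270),(288,337),(218,350))])
dark=(hsv[...,2]<50).astype(np.uint8)
print("jar",*blob(c,dark,382/1.4,284/1.4,.123,28),ray(c,382/1.4,284/1.4,.123))
print("cup",ray(c,244/1.4,313/1.4,.08)); 
s=capture("side")
img=np.hstack([cv2.resize(k["color"][:,:,::-1],None,fx=3,fy=3,interpolation=cv2.INTER_CUBIC) for k in(c,)])
o={"a":(.0,0)}
import json
def ov(c,name,crop,J):
    im=cv2.resize(c["color"][:,:,::-1],None,fx=3,fy=3,interpolation=cv2.INTER_CUBIC)
    for x,y,z,r in J: circ(c,x,y,z,r,im,(0,255,0))
    x0,y0,x1,y1=[3*k for k in crop]; cv2.imwrite(name,im[y0:y1,x0:x1])
jar=blob(c,dark,382/1.4,284/1.4,.123,28)[0]; cup=ray(c,244/1.4,313/1.4,.08)
J=[(*jar,.123,.0535),(*jar,0,.06),(*cup,.08,.033),(*cup,0,.033)]
ov(c,"pics/t1.png",(130,150,390,280),J); ov(s,"pics/s1.png",(130,110,390,310),J)
E
```

```text
a [0.6472 0.2116] [35.3 36.1] 1009 [0.64346015 0.21000811]
b [0.6659 0.0687] [35.5 36. ] 1009 [0.66314614 0.06616472]
c [ 0.6434 -0.0636] [35.8 37. ] 1051 [ 0.63947874 -0.06507252]
d [ 0.667  -0.2008] [35.7 36.3] 1027 [ 0.66612583 -0.20166582]
lid [ 0.4442 -0.268 ] [44.2 44.4] 1419 [ 0.44448709 -0.26847673]
napkin [array([0.518, 0.341]), array([0.542, 0.214]), array([0.415, 0.182]), array([0.392, 0.314])]
jar [0.5102 0.0051] [42.5 43. ] 155 [0.50842522 0.00310478]
cup [0.46057199 0.24931509]
```

>>> step_arm(moves=[[0, 0, 0.1, 0, 0, 0, 1], [0, 0, 0.1, 0.07, 0, 0, 1], [0, 0, 0.1, 0.14, 0, 0, 1], [0, 0, 0.1, 0.2, 0, 0, 1], [0, 0, 0.1, 0.25, 0, 0, 1], [0, 0, 0.1, 0.3, 0, 0, 1], [0, 0, 0.1, 0.3, 0, 0, 1]])

```text
clock: 0.9
ee_pos: [0.2716, 0.5595, 0.2816]
eef_rot: [-0.068, 0.216, 0.931, 0.286]
contact_force: [0.1, -0.1, -0.5]
finger_gap: 0.0871
grasp_force: 0.0
```

```bash
python3 -c "
from h import *
o=telemetry.get_obs();print({k:np.round(o[k],5).tolist() for k in('q','ee_pos','eef_rot','clock')})"
```

```text
{'q': [0.73227, 0.33633, 1.79205, 0.69373, 0.71536, -0.84878], 'ee_pos': [0.27164, 0.55953, 0.28155], 'eef_rot': [-0.06764, 0.21592, 0.93115, 0.28593], 'clock': 0.9}
```

>>> step_arm(moves=[[0, -0.1, 0, 0, 0, 0, 1], [0, -0.2, 0, 0, 0.07, 0, 1], [0, -0.3, 0, 0, 0.14, 0, 1], [0.1, -0.4, 0, 0, 0.2, 0, 1], [0.2, -0.5, 0, 0, 0.25, 0, 1], [0.2, -0.5, 0, 0, 0.3, 0, 1], [0.2, -0.5, 0, 0, 0.3, 0, 1], [0.2, -0.5, 0, 0, 0.3, 0, 1]])

```text
clock: 1.7
ee_pos: [0.3745, 0.3113, 0.2827]
eef_rot: [-0.338, 0.291, 0.87, 0.21]
contact_force: [-0.2, 1.0, -0.5]
finger_gap: 0.0872
grasp_force: 0.0
```

```bash
python3 -c "
from h import *
o=telemetry.get_obs();print({k:np.round(o[k],5).tolist() for k in('q','ee_pos','eef_rot','clock')})"
```

```text
{'q': [0.06699, 0.46349, 1.71157, 0.63496, 1.5347, -1.07312], 'ee_pos': [0.37453, 0.31131, 0.28272], 'eef_rot': [-0.33828, 0.29085, 0.86989, 0.21039], 'clock': 1.7}
```

View pics/t1.png

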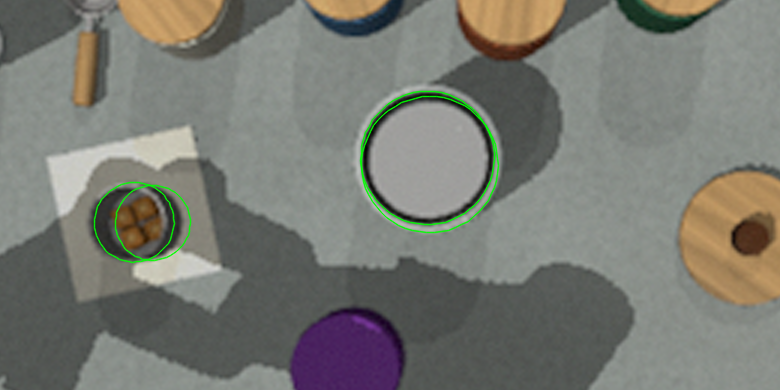

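View pics/s1.png

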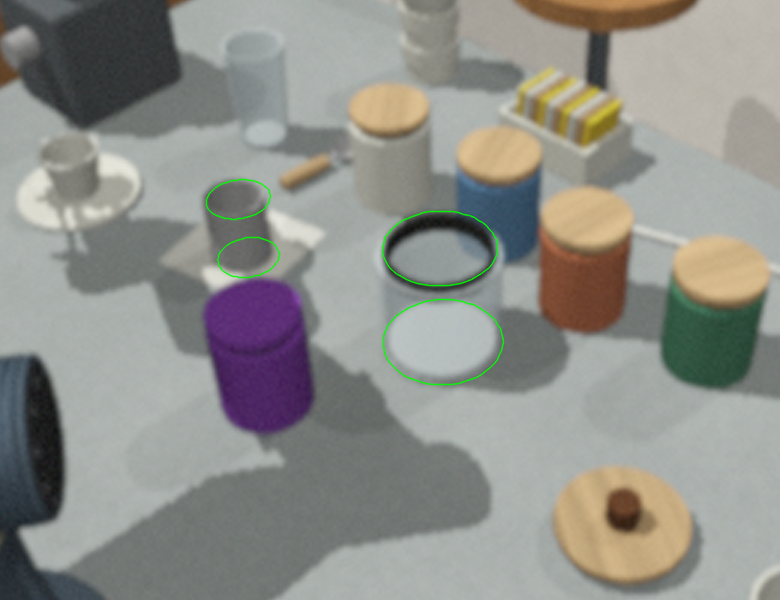

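```bash
cat > kin.py <<'E'
import numpy as np
from scipy.spatial.transform import Rotation as R
from scipy.optimize import least_squares
D=[([9.40474370e-01,5.28488305e-01,1.43388238,1.45e-05,1.18138684,-1.78519988e-01],[0.27243079,0.56172567,0.23256434],[-4.321e-04,2.23987113e-01,9.74591505e-01,-9.92e-04]),
([0.73227,0.33633,1.79205,0.69373,0.71536,-0.84878],[0.27164,0.55953,0.28155],[-0.06764,0.21592,0.93115,0.28593]),
([0.06699,0.46349,1.71157,0.63496,1.5347,-1.07312],[0.37453,0.31131,0.28272],[-0.33828,0.29085,0.86989,0.21039])]
def fk(q,P):
    h,L1,L2,L3,a1,e,off=P
    A=R.from_euler('z',q[0]); B=A*R.from_euler('y',q[1]); C=B*R.from_euler('y',q[2])
    W=C*R.from_euler('z',q[3])*R.from_euler('y',q[4]); T=W*R.from_euler('z',q[5]+off)
    p=np.array([0,0,h])+A.apply([a1,0,0])+B.apply([0,0,L1])+C.apply([e,0,L2])+W.apply([0,0,L3])
    return p,T,C,W
def res(P):
    r=[]
    for q,p,w in D:
        pp,T,_,_=fk(q,P); r+=list(pp-p)+list(.3*(T.inv()*R.from_quat([w[1],w[2],w[3],w[0]])).as_rotvec())
    return np.array(r+[0.05*x for x in P[4:6]])*1
best=min((least_squares(res,[.25,.4,.4,.2,0,0,o]) for o in(0,np.pi/2,np.pi,-np.pi/2)),key=lambda s:s.cost)
P=best.x
LIM=np.array([[-3.08,3.08],[-.75,2.2],[.22,2.44],[-1.43,4.57],[0,2.65],[-2.85,2.85]])
def ik(p,T,seeds=40,rng=np.random.default_rng(0)):
    out=[]
    for k in range(seeds):
        q0=rng.uniform(LIM[:,0],LIM[:,1])
        s=least_squares(lambda q:np.r_[fk(q,P)[0]-p,.3*(fk(q,P)[1].inv()*T).as_rotvec()],q0,bounds=(LIM[:,0],LIM[:,1]),max_nfev=80)
        if s.cost<1e-7 and not any(np.abs(s.x-o).max()<.05 for o in out): out.append(s.x)
    return out
if __name__=="__main__": print(P.round(4),np.abs(best.fun).max())
E
python3 kin.py
```

```text
[-0.6759  1.3129  0.4655  0.4744 -0.6454 -0.4454 -4.7124] 0.09053572458230635
```

```bash
python3 - <<'E'
import kin,itertools,numpy as np
from kin import *
rr=[]
for s1,s3,s4,s5,ax4 in itertools.product((1,),(1,),(1,-1),(1,-1),'yx'):
  for s6 in(1,-1):
    def f(o):
        r=[]
        for q,p,w in D:
            T=R.from_euler('z',q[0])*R.from_euler('y',q[1]+q[2])*R.from_euler('z',s4*q[3])*R.from_euler('y',s5*q[4])*R.from_euler('z',s6*q[5]+o[0])
            r+=list((T.inv()*R.from_quat([w[1],w[2],w[3],w[0]])).as_rotvec())
        return r
    for o in(0,1.57,3.14,-1.57):
        s=least_squares(f,[o]); rr.append((s.cost,s4,s5,s6,s.x[0]))
rr.sort(); print(rr[:4])
E
```

```text
[(np.float64(7.486228985465981e-11), 1, 1, 1, np.float64(1.5707977541608176)), (np.float64(7.486228985465981e-11), 1, 1, 1, np.float64(1.5707977541608176)), (np.float64(7.486228985581935e-11), 1, 1, 1, np.float64(1.5707977541653264)), (np.float64(7.486228985581935e-11), 1, 1, 1, np.float64(1.5707977541653264))]
```

```bash
python3 - <<'E'
from kin import *
def cols(q):
    A=R.from_euler('z',q[0]);B=A*R.from_euler('y',q[1]);C=B*R.from_euler('y',q[2]);F=C*R.from_euler('z',q[3]);W=F*R.from_euler('y',q[4])
    return dict(h=[0,0,1],a1=A.apply([1,0,0]),L1=B.apply([0,0,1]),e1=B.apply([1,0,0]),e=C.apply([1,0,0]),L2=C.apply([0,0,1]),y=C.apply([0,1,0]),L3=W.apply([0,0,1]),wx=W.apply([1,0,0]),wy=W.apply([0,1,0]))
for names in(["h","L1","L2","L3"],["h","a1","L1","L2","L3"],["h","L1","e","L2","L3"],["h","L1","y","L2","L3"],["h","L1","L2","L3","wx"],["h","a1","L1","e","L2","L3"]):
    M=np.vstack([np.array([cols(q)[n] for n in names]).T for q,_,_ in D]);b=np.hstack([p for _,p,_ in D])
    x=np.linalg.lstsq(M,b,rcond=None)[0];print(names,x.round(4),np.abs(M@x-b).max().round(5))
E
```

```text
['h', 'L1', 'L2', 'L3'] [0.0357 0.7833 0.236  0.4294] 0.08839
['h', 'a1', 'L1', 'L2', 'L3'] [ 0.0051 -0.312   0.9743  0.4998  0.443 ] 0.10494
['h', 'L1', 'e', 'L2', 'L3'] [-0.0037  0.7915 -0.0271  0.2168  0.4304] 0.08643
['h', 'L1', 'y', 'L2', 'L3'] [0.1066 0.6259 0.1086 0.3091 0.3016] 0.01249
['h', 'L1', 'L2', 'L3', 'wx'] [0.0393 0.787  0.2949 0.4123 0.0583] 0.08722
['h', 'a1', 'L1', 'e', 'L2', 'L3'] [-1.0464 -0.9269  1.5563 -0.681   0.5362  0.4956] 0.08849
```

```bash
python3 - <<'E'
from kin import *
def cols(q):
    A=R.from_euler('z',q[0]);B=A*R.from_euler('y',q[1]);C=B*R.from_euler('y',q[2]);F=C*R.from_euler('z',q[3]);W=F*R.from_euler('y',q[4])
    return dict(h=[0,0,1],a1=A.apply([1,0,0]),L1=B.apply([0,0,1]),e1=B.apply([1,0,0]),e=C.apply([1,0,0]),L2=C.apply([0,0,1]),y=C.apply([0,1,0]),L3=W.apply([0,0,1]),wx=W.apply([1,0,0]),wy=W.apply([0,1,0]))
for names in(["h","L1","y","L2","L3","wy"],["h","L1","y","L2","L3","wx"],["h","L1","y","L2","L3","e"],["h","L1","y","L2","L3","wy","wx"],["h","L1","y","L2","L3","wy","e"],["h","L1","y","L2","L3","wy","a1"]):
    M=np.vstack([np.array([cols(q)[n] for n in names]).T for q,_,_ in D]);b=np.hstack([p for _,p,_ in D])
    x=np.linalg.lstsq(M,b,rcond=None)[0];print(names,x.round(4),np.abs(M@x-b).max().round(5))
E
```

```text
['h', 'L1', 'y', 'L2', 'L3', 'wy'] [ 0.0732  0.6684  0.1317  0.2947  0.3044 -0.0281] 0.00883
['h', 'L1', 'y', 'L2', 'L3', 'wx'] [ 0.1066  0.6252  0.1089  0.3062  0.3021 -0.0031] 0.01222
['h', 'L1', 'y', 'L2', 'L3', 'e'] [0.2742 0.588  0.111  0.3917 0.2945 0.1141] 0.0
['h', 'L1', 'y', 'L2', 'L3', 'wy', 'wx'] [ 0.0725  0.6681  0.1329  0.2891  0.3054 -0.0287 -0.0057] 0.00826
['h', 'L1', 'y', 'L2', 'L3', 'wy', 'e'] [ 0.2742  0.588   0.111   0.3917  0.2945 -0.      0.1141] 0.0
['h', 'L1', 'y', 'L2', 'L3', 'wy', 'a1'] [ 0.1026  0.7049  0.0961  0.4366  0.3112  0.0108 -0.1472] 0.005
```

```bash
cat > arm.py <<'E'
import numpy as np
from scipy.spatial.transform import Rotation as R
h,L1,y0,L2,L3,e=0.2742,0.588,0.111,0.3917,0.2945,0.1141
LIM=np.array([[-3.08,3.08],[-.75,2.2],[.22,2.44],[-1.43,4.57],[0,2.65],[-2.85,2.85]])
def ik(p,T):
    M=T.as_matrix(); w=p-L3*M[:,2]; rr=w[0]**2+w[1]**2-y0**2
    if rr<0: return None
    r=np.sqrt(rr); q1=np.arctan2(w[1],w[0])-np.arctan2(y0,r); q1=(q1+np.pi)%(2*np.pi)-np.pi
    z=w[2]-h; l=np.hypot(e,L2); d=np.hypot(r,z); c=(d*d-L1**2-l*l)/(2*L1*l)
    if abs(c)>1: return None
    b=np.arccos(c); q3=b-np.arctan2(e,L2); q2=np.arctan2(r,z)-np.arctan2(l*np.sin(b),L1+l*np.cos(b))
    W=(R.from_euler('z',q1)*R.from_euler('y',q2+q3)).inv()*T; m=W.as_matrix()
    q5=np.arccos(np.clip(m[2,2],-1,1)); q4=np.arctan2(m[1,2],m[0,2]); q6=np.arctan2(m[2,1],-m[2,0])-np.pi/2
    if q4<-1.43: q4+=2*np.pi
    q6=(q6+np.pi)%(2*np.pi)-np.pi
    q=np.array([q1,q2,q3,q4,q5,q6]); mg=np.minimum(q-LIM[:,0],LIM[:,1]-q).min()
    return q,mg
def fkpts(q):
    A=R.from_euler('z',q[0]);B=A*R.from_euler('y',q[1]);C=B*R.from_euler('y',q[2])
    s=np.array([0,0,h])+A.apply([0,y0,0]); el=s+B.apply([0,0,L1]); el2=el+C.apply([e,0,0]); w=el2+C.apply([0,0,L2]); return s,el,el2,w
OBS=[(.509,.0045,.06,.123),(.647,.211,.046,.12),(.666,.068,.046,.12),(.643,-.064,.046,.12),(.667,-.201,.046,.12),(.345,.07,.046,.12),(.62,.42,.037,.13),(.41,.46,.07,.06)]
g=np.linspace(-1,1,7)
BOX=np.array([[x*.0375,y*.095,z] for x in g for y in g for z in np.linspace(-.20,-.059,5)])
FING=np.array([[x*.0095,s*.055,z] for x in(-1,1) for s in(-1,1) for z in(-.055,-.03,.011)])
def clear(p,T,q,fing=False,skip=()):
    s,el,el2,w=fkpts(q); P=T.apply(BOX)+p
    if fing: P=np.vstack([P,T.apply(FING)+p])
    seg=np.array([el2+(w-el2)*t for t in np.linspace(0,1,12)]); seg=np.vstack([seg,[w+(p-w)*t for t in np.linspace(0,.4,5)]])
    best=9
    for Q,rad in((P,0),(seg,.06)):
        d=Q[:,2].min()-rad; best=min(best,d)
        for i,(x,y,r,H) in enumerate(OBS):
            if i in skip: continue
            dr=np.hypot(Q[:,0]-x,Q[:,1]-y)-r; dz=Q[:,2]-H
            best=min(best,(np.where((dr>0)&(dz>0),np.hypot(dr,dz),np.maximum(dr,dz))).min()-rad)
    return best
E
cat > plan.py <<'E'
from arm import *
CUP=np.array([.4606,.2493]); JAR=np.array([.5095,.0045])
def tool(al,ph,fl):  # tool z tilted al from down toward azimuth ph; y horizontal
    z=np.array([np.sin(al)*np.cos(ph),np.sin(al)*np.sin(ph),-np.cos(al)]); y=fl*np.array([-np.sin(ph),np.cos(ph),0]); x=np.cross(y,z)
    return R.from_matrix(np.c_[x,y,z])
d2=np.deg2rad; G=[]
for al in range(20,91,5):
  for ph in range(0,360,15):
    for fl in(1,-1):
      for zg in(.045,.055):
        T=tool(d2(al),d2(ph),fl); gp=np.r_[CUP,zg]; p=gp+T.apply([0,0,.008]); s=ik(p,T)
        if s is None or s[1]<.05: continue
        c=clear(p,T,s[0],True)
        if c>.008: G.append((al,ph,fl,zg,c,s[0]))
print(len(G),max(g[0] for g in G))
out=[]
for al,ph,fl,zg,c,qg in G:
  T=tool(d2(al),d2(ph),fl); rel=T  # cup orientation identity at grasp
  for tau in(125,135):
   for az in range(0,360,15):
    for ga in range(0,360,15):
      Rc=R.from_euler('z',d2(az))*R.from_euler('y',d2(tau))*R.from_euler('z',d2(ga))
      Tp=Rc*T; m=Rc.apply([0,0,1]); hd=m[:2]/np.linalg.norm(m[:2])
      # lip lowest point
      lipoff=Rc.as_matrix()@np.array([0,0,.08-zg]); dn=np.array([0,0,-1])-m*(-m[2]); dn/=np.linalg.norm(dn); lip=lipoff+.033*dn
      lp=np.r_[JAR-.012*hd,.15]; gp=lp-lip; p=gp+Tp.apply([0,0,.008]); s=ik(p,Tp)
      if s is None or s[1]<.05: continue
      cc=clear(p,Tp,s[0])
      out.append((min(cc,.04)+min(c,.02)+.02*min(s[1],.3)-.004*np.abs(s[0]-qg).max(),al,ph,fl,zg,round(c,3),tau,az,ga,round(cc,3),qg.round(2),s[0].round(2)))
out.sort(key=lambda o:-o[0])
seen=set()
for o in out:
    k=(o[1],o[2],o[3])
    if k in seen: continue
    seen.add(k); print(*o[1:]); 
    if len(seen)>12: break
E
time timeout 900 python3 plan.py
```

```text
624 85
55 285 1 0.045 0.022 125 270 60 0.04 [ 0.69  0.99  1.57 -0.89  1.28  1.02] [-0.58  0.85  1.59  0.74  1.77 -0.87]
55 270 1 0.045 0.024 125 270 75 0.04 [ 0.64  1.01  1.44 -0.72  1.44  1.03] [-0.58  0.85  1.59  0.74  1.77 -0.87]
60 270 1 0.055 0.02 125 240 75 0.043 [ 0.66  1.04  1.41 -0.75  1.52  1.04] [-0.71  0.75  1.89  1.    1.41 -0.88]
55 300 1 0.045 0.025 125 270 45 0.04 [ 0.73  0.96  1.71 -1.1   1.12  1.06] [-0.58  0.85  1.59  0.74  1.77 -0.87]
60 300 1 0.055 0.021 125 285 45 0.044 [ 0.75  0.98  1.69 -1.13  1.2   1.09] [-0.49  0.87  1.45  0.55  1.87 -0.91]
40 300 1 0.045 0.024 125 285 60 0.041 [ 0.63  0.85  1.77 -0.96  0.89  0.88] [-0.59  0.97  1.55  0.79  1.94 -1.14]
40 285 1 0.045 0.024 125 285 75 0.041 [ 0.61  0.88  1.65 -0.77  1.05  0.9 ] [-0.59  0.97  1.55  0.79  1.94 -1.14]
40 105 -1 0.045 0.024 125 75 255 0.041 [-0.08  0.84  1.86  0.86  0.93 -1.04] [ 0.25  0.97  1.54 -1.1   1.79  1.02]
45 300 1 0.055 0.035 125 285 60 0.04 [ 0.67  0.87  1.75 -1.01  0.97  0.93] [-0.59  0.94  1.55  0.75  1.89 -1.13]
45 285 1 0.055 0.035 125 285 75 0.04 [ 0.64  0.89  1.63 -0.81  1.14  0.93] [-0.59  0.94  1.55  0.75  1.89 -1.13]
45 105 -1 0.055 0.024 125 60 255 0.04 [-0.11  0.85  1.86  0.89  1.01 -1.09] [ 0.19  0.98  1.4  -0.9   1.9   0.98]
40 315 1 0.045 0.024 125 285 45 0.041 [ 0.63  0.84  1.89 -1.24  0.74  0.93] [-0.59  0.97  1.55  0.79  1.94 -1.14]
60 285 1 0.055 0.019 125 240 60 0.043 [ 0.71  1.01  1.55 -0.92  1.36  1.04] [-0.71  0.75  1.89  1.    1.41 -0.88]
real	6m43.338s
user	6m42.872s
sys	0m0.992s
```

```bash
cat > mv.py <<'E'
from arm import *
import json,os
def load():
    if os.path.exists("cmd.json"):
        a=json.load(open("cmd.json")); return np.array(a[0]),R.from_quat(a[1])
    p=np.array([.373,.312,.284]); T0=R.from_quat([.223987,.974592,0,0])
    return p,R.from_rotvec([0,.6,0])*R.from_rotvec([.6,0,0])*T0
def save(p,T): json.dump([list(p),list(T.as_quat())],open("cmd.json","w"))
def goto(targets,commit=True,names=None):
    """list of (p,T): prints rows relative to the current command"""
    p0,T0=load(); pc,Tc=p0,T0
    for i,(p,T) in enumerate(targets):
        s=np.round((p-p0)/.5,4); t=np.round((T*T0.inv()).as_rotvec()/2,4)
        p=p0+s*.5; T=R.from_rotvec(t*2)*T0
        n=max(np.linalg.norm(p-pc)/.05,np.degrees((T*Tc.inv()).magnitude())/8.59)
        cl=[];mg=[];rv=(T*Tc.inv()).as_rotvec();ql=None;dq=0
        N=int(np.ceil(n))+1
        for k in range(N+1):
            f=k/N; pp=pc+(p-pc)*f; TT=R.from_rotvec(rv*f)*Tc; q=ik(pp,TT)
            if q is None: cl.append(-9);mg.append(-9);continue
            cl.append(clear(pp,TT,q[0])); mg.append(q[1])
            if ql is not None: dq=max(dq,np.abs(q[0]-ql).max())
            ql=q[0]
        print((*s.tolist(),*t.tolist()),"rows %.1f clear %.3f margin %.2f dq/row %.2f"%(n,min(cl),min(mg),dq))
        pc,Tc=p,T
    if commit: save(pc,Tc)
def tool(al,ph,fl):
    al,ph=np.deg2rad([al,ph]); z=np.array([np.sin(al)*np.cos(ph),np.sin(al)*np.sin(ph),-np.cos(al)]); y=fl*np.array([-np.sin(ph),np.cos(ph),0])
    return R.from_matrix(np.c_[np.cross(y,z),y,z])
CUP=np.array([.4606,.2493]); JAR=np.array([.5095,.0045])
def cupgrasp(T,zg,xy=CUP,back=0): return np.r_[xy,zg]+T.apply([0,0,.008-back]),T
def pour(Tg,zg,az,tau,yaw,liph,off):
    ax=R.from_euler('z',az,degrees=True).apply([0,1,0]); Rc=R.from_rotvec(ax*np.deg2rad(tau))*R.from_euler('z',yaw,degrees=True)
    m=Rc.apply([0,0,1]); hd=R.from_euler('z',az,degrees=True).apply([1,0,0])
    dn=np.cross(ax,m); dn/=np.linalg.norm(dn)  # lip point on pouring side
    lip=m*(.08-zg)+.033*dn
    T=Rc*Tg; gp=np.r_[JAR+off*hd[:2],liph]-lip
    return gp+T.apply([0,0,.008]),T
E
python3 - <<'E'
from mv import *
for al,ph,zg,az,ga in((55,270,.045,270,75),(45,285,.055,285,75),(60,270,.055,240,75)):
    Tg=tool(al,ph,1); yaw=az+ga-360
    print(al,ph)
    tg=[cupgrasp(Tg,zg,back=.11),cupgrasp(Tg,zg),(cupgrasp(Tg,zg)[0]+[0,0,.18],Tg)]
    tg+=[pour(Tg,zg,az,30,yaw,.27,-.08)]+[pour(Tg,zg,az,t,yaw,z,o) for t,z,o in((60,.22,-.06),(80,.16,-.03),(100,.15,-.015),(125,.15,-.012),(140,.15,-.01))]
    goto(tg,commit=False)
E
```

```text
55 270
(0.1752, 0.0417, -0.361, -0.8574, -0.3185, -0.3823) rows 13.2 clear 0.028 margin 0.72 dq/row 0.18
(0.1752, -0.1385, -0.4872, -0.8574, -0.3185, -0.3823) rows 2.2 clear 0.024 margin 0.71 dq/row 0.06
(0.1752, -0.1385, -0.1272, -0.8574, -0.3185, -0.3823) rows 3.6 clear 0.024 margin 0.71 dq/row 0.06
(0.2696, -0.3692, -0.0699, -0.671, -0.0729, -0.4747) rows 3.9 clear 0.129 margin 0.71 dq/row 0.09
(0.2696, -0.3998, -0.1214, -0.4289, 0.0499, -0.4542) rows 3.5 clear 0.137 margin 0.86 dq/row 0.10
(0.2696, -0.4678, -0.2092, -0.2666, 0.1254, -0.4296) rows 2.3 clear 0.077 margin 0.79 dq/row 0.10
(0.2696, -0.5163, -0.2017, -0.1037, 0.1959, -0.3969) rows 2.3 clear 0.057 margin 0.79 dq/row 0.08
(0.2696, -0.5567, -0.1789, 0.1, 0.2772, -0.3451) rows 2.9 clear 0.040 margin 0.80 dq/row 0.07
(0.2696, -0.585, -0.1731, 0.2222, 0.3221, -0.3081) rows 1.7 clear 0.030 margin 0.70 dq/row 0.06
45 285
(0.1379, 0.0139, -0.3138, -0.7231, -0.37, -0.2984) rows 11.5 clear 0.069 margin 0.71 dq/row 0.19
(0.1781, -0.1363, -0.4693, -0.7231, -0.37, -0.2984) rows 2.2 clear 0.058 margin 0.62 dq/row 0.06
(0.1781, -0.13
[... 850 characters left out ...]
rgin 0.68 dq/row 0.06
(0.1752, -0.1393, -0.106, -0.8971, -0.3395, -0.3732) rows 3.6 clear 0.020 margin 0.66 dq/row 0.06
(0.3872, -0.4101, -0.0519, -0.7508, 0.103, -0.6759) rows 6.2 clear 0.127 margin 0.66 dq/row 0.07
(0.3682, -0.443, -0.1114, -0.4698, 0.1603, -0.6879) rows 3.5 clear 0.144 margin 0.88 dq/row 0.09
(0.333, -0.5039, -0.2063, -0.2833, 0.1915, -0.6768) rows 2.3 clear 0.078 margin 0.74 dq/row 0.14
(0.3089, -0.5457, -0.2061, -0.0982, 0.2173, -0.6517) rows 2.3 clear 0.058 margin 0.62 dq/row 0.12
(0.2906, -0.5774, -0.1916, 0.13, 0.2422, -0.6016) rows 2.9 clear 0.043 margin 0.55 dq/row 0.13
(0.2784, -0.5985, -0.1897, 0.2647, 0.2532, -0.5618) rows 1.7 clear 0.034 margin 0.55 dq/row 0.07
```

```bash
python3 - <<'E'
from mv import *
Tg=tool(55,270,1); p=cupgrasp(Tg,.045,back=.11)[0]
goto([(p+[0,0,.17],Tg),(p,Tg)])
E
```

```text
(0.1752, 0.0417, -0.021, -0.8574, -0.3185, -0.3823) rows 13.2 clear 0.150 margin 0.73 dq/row 0.16
(0.1752, 0.0417, -0.361, -0.8574, -0.3185, -0.3823) rows 3.4 clear 0.028 margin 0.75 dq/row 0.05
```

>>> step_arm(moves=[[0.1752, 0.0417, -0.021, -0.8574, -0.3185, -0.3823, 1], [0.1752, 0.0417, -0.021, -0.8574, -0.3185, -0.3823, 1], [0.1752, 0.0417, -0.021, -0.8574, -0.3185, -0.3823, 1], [0.1752, 0.0417, -0.021, -0.8574, -0.3185, -0.3823, 1], [0.1752, 0.0417, -0.021, -0.8574, -0.3185, -0.3823, 1], [0.1752, 0.0417, -0.021, -0.8574, -0.3185, -0.3823, 1], [0.1752, 0.0417, -0.021, -0.8574, -0.3185, -0.3823, 1], [0.1752, 0.0417, -0.021, -0.8574, -0.3185, -0.3823, 1], [0.1752, 0.0417, -0.021, -0.8574, -0.3185, -0.3823, 1], [0.1752, 0.0417, -0.021, -0.8574, -0.3185, -0.3823, 1], [0.1752, 0.0417, -0.021, -0.8574, -0.3185, -0.3823, 1], [0.1752, 0.0417, -0.021, -0.8574, -0.3185, -0.3823, 1], [0.1752, 0.0417, -0.021, -0.8574, -0.3185, -0.3823, 1], [0.1752, 0.0417, -0.021, -0.8574, -0.3185, -0.3823, 1], [0.1752, 0.0417, -0.2, -0.8574, -0.3185, -0.3823, 1], [0.1752, 0.0417, -0.3, -0.8574, -0.3185, -0.3823, 1], [0.1752, 0.0417, -0.361, -0.8574, -0.3185, -0.3823, 1], [0.1752, 0.0417, -0.361, -0.8574, -0.3185, -0.3823, 1], [0.1752, 0.0417, -0.361, -0.8574, -0.3185, -0.3823, 1], [0.1752, 0.0417, -0.361, -0.8574, -0.3185, -0.3823, 1]])

```text
clock: 3.7
ee_pos: [0.4611, 0.3338, 0.1052]
eef_rot: [0.327, 0.628, 0.627, -0.325]
contact_force: [0.6, 0.0, 1.0]
finger_gap: 0.0868
grasp_force: 0.0
```

```bash
python3 - <<'E'
from mv import *
from h import *
o=telemetry.get_obs(); p,T=load(); w=o["eef_rot"]
print(o["ee_pos"]-p,(R.from_quat([*w[1:],w[0]])*T.inv()).as_rotvec())
c=capture("top"); im=cv2.resize(c["color"][:,:,::-1],None,fx=4,fy=4,interpolation=cv2.INTER_CUBIC)
circ(c,*CUP,.08,.033,im,(0,255,0)); a=im[760:1060,400:1000]
s=capture("side"); im=cv2.resize(s["color"][:,:,::-1],None,fx=4,fy=4,interpolation=cv2.INTER_CUBIC)
circ(s,*CUP,.08,.033,im,(0,255,0)); circ(s,*CUP,.0,.033,im,(0,255,0)); b=im[560:860,560:1160]
cv2.imwrite("pics/g.png",np.vstack([a,b]))
E
```

```text
[0.0005119  0.0009354  0.00170135] [ 0.00079539 -0.00263883  0.00069166]
```

View pics/g.png

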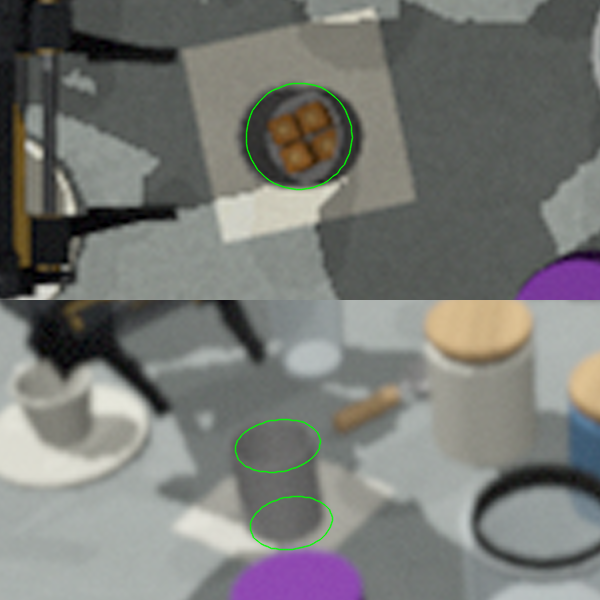

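The cup stands where it was measured, with its rim at about (299,136) in the top crop. The fingers straddle it, so I'll grasp it now.

```bash
python3 - <<'E'
from mv import *
Tg=tool(55,270,1); p=cupgrasp(Tg,.045)[0]
goto([(p,Tg),(p+[0,0,.18],Tg)])
E
```

```text
(0.0, -0.1802, -0.1262, -0.0, -0.0, -0.0) rows 2.2 clear 0.024 margin 0.71 dq/row 0.06
(0.0, -0.1802, 0.2338, -0.0, -0.0, -0.0) rows 3.6 clear 0.024 margin 0.71 dq/row 0.06
```

>>> step_arm(moves=[[0, -0.05, -0.035, 0, 0, 0, 1], [0, -0.1, -0.07, 0, 0, 0, 1], [0, -0.14, -0.098, 0, 0, 0, 1], [0, -0.165, -0.1156, 0, 0, 0, 1], [0, -0.1802, -0.1262, 0, 0, 0, 1], [0, -0.1802, -0.1262, 0, 0, 0, 1], [0, -0.1802, -0.1262, 0, 0, 0, 0], [0, -0.1802, -0.1262, 0, 0, 0, 0], [0, -0.1802, -0.1262, 0, 0, 0, 0], [0, -0.1802, -0.1262, 0, 0, 0, 0], [0, -0.1802, -0.1262, 0, 0, 0, 0], [0, -0.1802, -0.1262, 0, 0, 0, 0], [0, -0.1802, -0.1262, 0, 0, 0, 0], [0, -0.1802, -0.1262, 0, 0, 0, 0]])

```text
clock: 5.2
ee_pos: [0.4606, 0.2433, 0.0403]
eef_rot: [0.327, 0.627, 0.627, -0.326]
contact_force: [0.1, 1.7, 3.3]
finger_gap: 0.0643
grasp_force: 30.0
```

>>> step_arm(moves=[[0, 0, 0.02, 0, 0, 0, 0], [0, 0, 0.06, 0, 0, 0, 0], [0, 0, 0.12, 0, 0, 0, 0], [0, 0, 0.18, 0, 0, 0, 0], [0, 0, 0.24, 0, 0, 0, 0], [0, 0, 0.3, 0, 0, 0, 0], [0, 0, 0.34, 0, 0, 0, 0], [0, 0, 0.36, 0, 0, 0, 0], [0, 0, 0.36, 0, 0, 0, 0]])

```text
clock: 6.1
ee_pos: [0.4607, 0.2432, 0.2206]
eef_rot: [0.326, 0.628, 0.627, -0.326]
contact_force: [-0.2, -0.3, -2.1]
finger_gap: 0.0646
grasp_force: 30.0
```

```bash
python3 - <<'E'
from mv import *
Tg=tool(55,270,1)
zg=.045;az=270;yaw=-15
P=lambda t,z,o:pour(Tg,zg,az,t,yaw,z,o)
goto([P(30,.27,-.08),P(60,.22,-.06),P(80,.155,-.03)])
print()
p,T=load()
goto([P(t,.15,o) for t,o in((90,-.02),(96,-.02),(102,-.02),(108,-.02),(114,-.02),(120,-.018),(126,-.016),(132,-.015),(138,-.015))],commit=False)
E
```

```text
(0.0944, -0.2307, 0.0573, 0.2603, 0.0343, -0.1279) rows 3.9 clear 0.129 margin 0.71 dq/row 0.09
(0.0944, -0.2613, 0.0058, 0.5205, 0.0685, -0.1187) rows 3.5 clear 0.137 margin 0.86 dq/row 0.10
(0.0944, -0.3293, -0.092, 0.6938, 0.0914, -0.1089) rows 2.3 clear 0.072 margin 0.79 dq/row 0.10

(0.0, -0.028, 0.0045, 0.0873, -0.0, -0.0) rows 1.2 clear 0.064 margin 0.79 dq/row 0.06
(0.0, -0.034, 0.0125, 0.1397, -0.0, -0.0) rows 0.7 clear 0.061 margin 0.79 dq/row 0.04
(0.0, -0.0408, 0.0198, 0.192, -0.0, -0.0) rows 0.7 clear 0.057 margin 0.80 dq/row 0.04
(0.0, -0.0484, 0.0264, 0.2444, -0.0, -0.0) rows 0.7 clear 0.053 margin 0.80 dq/row 0.03
(0.0, -0.0566, 0.0321, 0.2967, -0.0, -0.0) rows 0.7 clear 0.049 margin 0.81 dq/row 0.03
(0.0, -0.0693, 0.037, 0.3491, -0.0, -0.0) rows 0.7 clear 0.045 margin 0.82 dq/row 0.04
(0.0, -0.0825, 0.0409, 0.4015, -0.0, -0.0) rows 0.7 clear 0.041 margin 0.83 dq/row 0.04
(0.0, -0.0941, 0.0438, 0.4538, -0.0, -0.0) rows 0.7 clear 0.036 margin 0.80 dq/row 0.04
(0.0, -0.1039, 0.0457, 0.5062, 0.0, -0.0) rows 0.7 clear 0.033 margin 0.73 dq/row 0.04
```

```bash
python3 - <<'E'
from mv import *
Tg=tool(55,270,1)
zg=.045;az=270;yaw=-15
P=lambda t,z,o:pour(Tg,zg,az,t,yaw,z,o)
p=cupgrasp(Tg,.045)[0]; save(p+[0,0,.18],Tg)
goto([P(20,.27,-.08),P(35,.22,-.03),P(50,.17,-.025),P(80,.155,-.02)])
print()
goto([P(t,.15,o) for t,o in((90,-.02),(96,-.02),(102,-.02),(108,-.02),(114,-.02),(120,-.018),(126,-.016),(132,-.015),(138,-.015))],commit=False)
E
```

```text
(0.0944, -0.2393, 0.043, 0.1735, 0.0228, -0.1296) rows 2.9 clear 0.124 margin 0.71 dq/row 0.09
(0.0944, -0.3274, -0.0351, 0.3037, 0.04, -0.1268) rows 1.7 clear 0.112 margin 0.88 dq/row 0.08
(0.0944, -0.3316, -0.1109, 0.4338, 0.0571, -0.1225) rows 1.7 clear 0.081 margin 0.82 dq/row 0.09
(0.0944, -0.3493, -0.092, 0.6939, 0.0913, -0.1089) rows 3.5 clear 0.072 margin 0.79 dq/row 0.12

(0.0, -0.008, 0.0045, 0.0872, 0.0, 0.0001) rows 1.2 clear 0.064 margin 0.79 dq/row 0.05
(0.0, -0.014, 0.0125, 0.1396, 0.0, 0.0001) rows 0.7 clear 0.061 margin 0.79 dq/row 0.04
(0.0, -0.0208, 0.0198, 0.192, 0.0, 0.0001) rows 0.7 clear 0.057 margin 0.80 dq/row 0.04
(0.0, -0.0284, 0.0264, 0.2443, 0.0, 0.0001) rows 0.7 clear 0.053 margin 0.80 dq/row 0.03
(0.0, -0.0366, 0.0321, 0.2967, -0.0, 0.0001) rows 0.7 clear 0.049 margin 0.81 dq/row 0.03
(0.0, -0.0493, 0.037, 0.349, -0.0, 0.0001) rows 0.7 clear 0.045 margin 0.82 dq/row 0.04
(0.0, -0.0625, 0.0409, 0.4014, -0.0, 0.0001) rows 0.7 clear 0.041 margin 0.83 dq/row 0.04
(0.0, -0.074, 0.0438, 0.4538, -0.0, 0.0001) rows 0.7 clear 0.036 margin 0.80 dq/row 0.04
(0.0, -0.0839, 0.0457, 0.5061, -0.0, 0.0001) rows 0.7 clear 0.033 margin 0.73 dq/row 0.04
```

>>> step_arm(moves=[[0.019, -0.048, 0.009, 0.035, 0.0046, -0.026, 0], [0.038, -0.096, 0.017, 0.07, 0.009, -0.052, 0], [0.057, -0.144, 0.026, 0.104, 0.0137, -0.078, 0], [0.076, -0.19, 0.034, 0.139, 0.018, -0.104, 0], [0.0944, -0.2393, 0.043, 0.1735, 0.0228, -0.1296, 0], [0.0944, -0.285, 0.005, 0.24, 0.032, -0.128, 0], [0.0944, -0.3274, -0.0351, 0.3037, 0.04, -0.1268, 0], [0.0944, -0.33, -0.075, 0.37, 0.049, -0.1246, 0], [0.0944, -0.3316, -0.1109, 0.4338, 0.0571, -0.1225, 0], [0.0944, -0.3375, -0.108, 0.52, 0.0685, -0.119, 0], [0.0944, -0.342, -0.1, 0.607, 0.08, -0.114, 0], [0.0944, -0.3493, -0.092, 0.6939, 0.0913, -0.1089, 0], [0.0944, -0.3493, -0.092, 0.6939, 0.0913, -0.1089, 0], [0.0944, -0.3493, -0.092, 0.6939, 0.0913, -0.1089, 0]])

```text
clock: 7.5
ee_pos: [0.5068, 0.066, 0.1717]
eef_rot: [-0.238, 0.721, 0.647, 0.065]
contact_force: [-0.2, -1.3, -2.0]
finger_gap: 0.0645
grasp_force: 30.1
```

>>> step_arm(moves=[[0, -0.004, 0.002, 0.044, 0, 0, 0], [0, -0.008, 0.0045, 0.0872, 0, 0, 0], [0, -0.014, 0.0125, 0.1396, 0, 0, 0], [0, -0.0208, 0.0198, 0.192, 0, 0, 0], [0, -0.0284, 0.0264, 0.2443, 0, 0, 0], [0, -0.0366, 0.0321, 0.2967, 0, 0, 0], [0, -0.0366, 0.0321, 0.2967, 0, 0, 0], [0, -0.0493, 0.037, 0.349, 0, 0, 0], [0, -0.0493, 0.037, 0.349, 0, 0, 0], [0, -0.0625, 0.0409, 0.4014, 0, 0, 0], [0, -0.0625, 0.0409, 0.4014, 0, 0, 0], [0, -0.074, 0.0438, 0.4538, 0, 0, 0], [0, -0.074, 0.0438, 0.4538, 0, 0, 0], [0, -0.0839, 0.0457, 0.5061, 0, 0, 0], [0, -0.0839, 0.0457, 0.5061, 0, 0, 0], [0, -0.0839, 0.0457, 0.5061, 0, 0, 0], [0, -0.0839, 0.0457, 0.5061, 0, 0, 0], [0, -0.0839, 0.0457, 0.5061, 0, 0, 0]])

```text
clock: 9.3
ee_pos: [0.5077, 0.0269, 0.1976]
eef_rot: [0.555, -0.515, -0.536, -0.372]
contact_force: [-0.1, 0.1, -1.6]
finger_gap: 0.0648
grasp_force: 30.1
```

```bash
python3 - <<'E'
from mv import *
from h import *
p,T=load(); save(p+.5*np.array([0,-.0839,.0457]),R.from_rotvec([1.0122,0,0])*T)
a=capture("top")["color"][:,:,::-1]; b=capture("side")["color"][:,:,::-1]
cv2.imwrite("pics/p.png",np.hstack([cv2.resize(a[130:330,190:390],(400,400),interpolation=3),cv2.resize(b[80:280,180:380],(400,400),interpolation=3)]))
E
```

```text
(no output)
```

View pics/p.png

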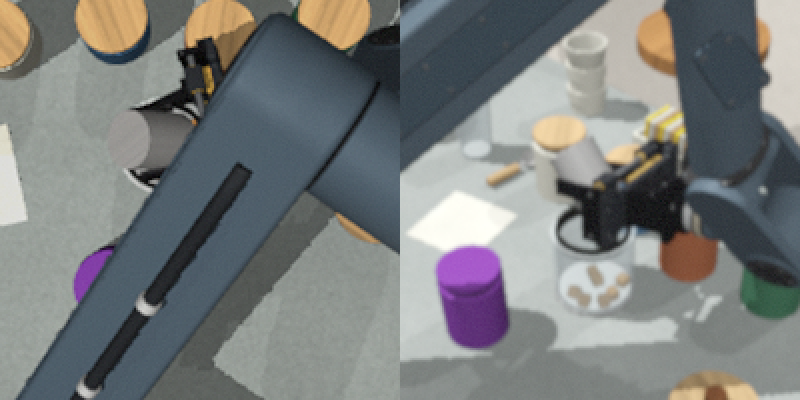

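Biscuits are visible on the jar floor, around (595,285) in the right half. I'll set the cup back down by the reverse path.

```bash
python3 - <<'E'
from mv import *
Tg=tool(55,270,1)
zg=.045;az=270;yaw=-15
P=lambda t,z,o:pour(Tg,zg,az,t,yaw,z,o)
pg=np.r_[.464,.256,.0465]+Tg.apply([0,0,.008])
goto([P(110,.17,-.03),P(50,.19,-.05),P(20,.27,-.08),(pg+[0,0,.18],Tg)]); print()
goto([(pg,Tg),(pg-Tg.apply([0,0,.11]),Tg)])
E
```

```text
(0.0, 0.0729, 0.0227, -0.2443, -0.0, 0.0001) rows 3.3 clear 0.033 margin 0.73 dq/row 0.07
(0.0, 0.1516, -0.0246, -0.7679, 0.0, 0.0001) rows 7.0 clear 0.073 margin 0.80 dq/row 0.14
(0.0, 0.1939, 0.0893, -1.0297, 0.0, 0.0001) rows 3.5 clear 0.104 margin 0.85 dq/row 0.11
(-0.0876, 0.4466, 0.0493, -1.1957, -0.1574, 0.0605) rows 2.9 clear 0.125 margin 0.71 dq/row 0.10

(0.0, 0.0, -0.36, -0.0, 0.0, -0.0) rows 3.6 clear 0.025 margin 0.71 dq/row 0.06
(0.0, 0.1802, -0.2338, -0.0, 0.0, -0.0) rows 2.2 clear 0.024 margin 0.71 dq/row 0.06
```

```bash
python3 - <<'E'
from mv import *
Tg=tool(55,270,1)
zg=.045;az=270;yaw=-15
P=lambda t,z,o:pour(Tg,zg,az,t,yaw,z,o)
pg=np.r_[.464,.256,.0465]+Tg.apply([0,0,.008])
p,T=P(138,.15,-.015); save(p,T)
goto([P(110,.17,-.03),P(50,.19,-.05)]);print()
goto([P(20,.27,-.08),(pg+[0,0,.18],Tg)]); print()
goto([(pg,Tg),(pg-Tg.apply([0,0,.11]),Tg)])
E
```

```text
(0.0, 0.0728, 0.0227, -0.2443, -0.0, 0.0) rows 3.3 clear 0.033 margin 0.73 dq/row 0.07
(0.0, 0.1516, -0.0246, -0.7679, 0.0, 0.0) rows 7.0 clear 0.073 margin 0.80 dq/row 0.14

(0.0, 0.0423, 0.1139, -0.2618, 0.0, -0.0) rows 3.5 clear 0.104 margin 0.85 dq/row 0.11
(-0.0876, 0.295, 0.0739, -0.4338, -0.0571, 0.1225) rows 2.9 clear 0.125 margin 0.71 dq/row 0.10

(-0.0, -0.0, -0.36, -0.0, -0.0, -0.0) rows 3.6 clear 0.025 margin 0.71 dq/row 0.06
(-0.0, 0.1802, -0.2338, -0.0, -0.0, -0.0) rows 2.2 clear 0.024 margin 0.71 dq/row 0.06
```

>>> step_arm(moves=[[0, 0, 0, 0, 0, 0, 0], [0, 0, 0, 0, 0, 0, 0], [0, 0.0728, 0.0227, -0.2443, 0, 0, 0], [0, 0.0728, 0.0227, -0.2443, 0, 0, 0], [0, 0.0728, 0.0227, -0.2443, 0, 0, 0], [0, 0.0728, 0.0227, -0.2443, 0, 0, 0], [0, 0.1516, -0.0246, -0.7679, 0, 0, 0], [0, 0.1516, -0.0246, -0.7679, 0, 0, 0], [0, 0.1516, -0.0246, -0.7679, 0, 0, 0], [0, 0.1516, -0.0246, -0.7679, 0, 0, 0], [0, 0.1516, -0.0246, -0.7679, 0, 0, 0], [0, 0.1516, -0.0246, -0.7679, 0, 0, 0], [0, 0.1516, -0.0246, -0.7679, 0, 0, 0], [0, 0.1516, -0.0246, -0.7679, 0, 0, 0]])

```text
clock: 10.8
ee_pos: [0.5062, 0.1053, 0.1837]
eef_rot: [-0.044, 0.755, 0.646, -0.105]
contact_force: [0.6, -0.4, -1.9]
finger_gap: 0.0648
grasp_force: 30.1
```

>>> step_arm(moves=[[0, 0.0423, 0.1139, -0.2618, 0, 0, 0], [0, 0.0423, 0.1139, -0.2618, 0, 0, 0], [0, 0.0423, 0.1139, -0.2618, 0, 0, 0], [0, 0.0423, 0.1139, -0.2618, 0, 0, 0], [-0.0876, 0.295, 0.0739, -0.4338, -0.0571, 0.1225, 0], [-0.0876, 0.295, 0.0739, -0.4338, -0.0571, 0.1225, 0], [-0.0876, 0.295, 0.0739, -0.4338, -0.0571, 0.1225, 0], [-0.0876, 0.295, 0.0739, -0.4338, -0.0571, 0.1225, 0], [-0.0876, 0.295, 0.0739, -0.4338, -0.0571, 0.1225, 0], [-0.0876, 0.295, 0.0739, -0.4338, -0.0571, 0.1225, 0]])

```text
clock: 11.8
ee_pos: [0.4643, 0.2481, 0.2211]
eef_rot: [0.325, 0.628, 0.627, -0.328]
contact_force: [0.2, -0.5, 0.1]
finger_gap: 0.0646
grasp_force: 30.1
```

>>> step_arm(moves=[[0, 0, -0.08, 0, 0, 0, 0], [0, 0, -0.16, 0, 0, 0, 0], [0, 0, -0.24, 0, 0, 0, 0], [0, 0, -0.29, 0, 0, 0, 0], [0, 0, -0.32, 0, 0, 0, 0], [0, 0, -0.34, 0, 0, 0, 0], [0, 0, -0.35, 0, 0, 0, 0], [0, 0, -0.356, 0, 0, 0, 0], [0, 0, -0.36, 0, 0, 0, 0], [0, 0, -0.36, 0, 0, 0, 0], [0, 0, -0.36, 0, 0, 0, 0]])

```text
clock: 12.9
ee_pos: [0.464, 0.2501, 0.0421]
eef_rot: [0.327, 0.627, 0.627, -0.326]
contact_force: [-0.0, 0.7, -1.5]
finger_gap: 0.0646
grasp_force: 30.1
```

>>> step_arm(moves=[[0, 0, -0.002, 0, 0, 0, 0], [0, 0, -0.003, 0, 0, 0, 0], [0, 0, -0.003, 0, 0, 0, 0], [0, 0, -0.003, 0, 0, 0, 0.5], [0, 0, -0.003, 0, 0, 0, 1], [0, 0, -0.003, 0, 0, 0, 1], [0, 0, -0.003, 0, 0, 0, 1], [0, 0, -0.003, 0, 0, 0, 1], [0, 0, -0.003, 0, 0, 0, 1], [0, 0.02, 0.0126, 0, 0, 0, 1], [0, 0.06, 0.0392, 0, 0, 0, 1], [0, 0.12, 0.0812, 0, 0, 0, 1], [0, 0.18, 0.1232, 0, 0, 0, 1], [0, 0.18, 0.1232, 0, 0, 0, 1], [0, 0.18, 0.4, 0, 0, 0, 1], [0, 0.18, 0.4, 0, 0, 0, 1], [0, 0.18, 0.4, 0, 0, 0, 1], [0, 0.18, 0.4, 0, 0, 0, 1], [0, 0.18, 0.4, 0, 0, 0, 1]])

```text
clock: 14.8
ee_pos: [0.4637, 0.3397, 0.2421]
eef_rot: [0.326, 0.628, 0.627, -0.326]
contact_force: [-0.3, -0.4, -0.8]
finger_gap: 0.0873
grasp_force: 0.0
```

```bash
python3 - <<'E'
from mv import *
from h import *
Tg=tool(55,270,1);pg=np.r_[.464,.256,.0465]+Tg.apply([0,0,.008]);
save(pg+.5*np.array([0,.18,.4]),Tg); print(load()[0],telemetry.get_obs()["ee_pos"])
a=capture("top")["color"][:,:,::-1]; b=capture("side")["color"][:,:,::-1]
cv2.imwrite("pics/q.png",np.hstack([cv2.resize(a[130:330,110:310],(400,400),interpolation=3),cv2.resize(b[80:280,150:350],(400,400),interpolation=3)]))
E
```

```text
[0.464      0.33944678 0.24191139] [0.46369382 0.33969289 0.24212933]
```

View pics/q.png

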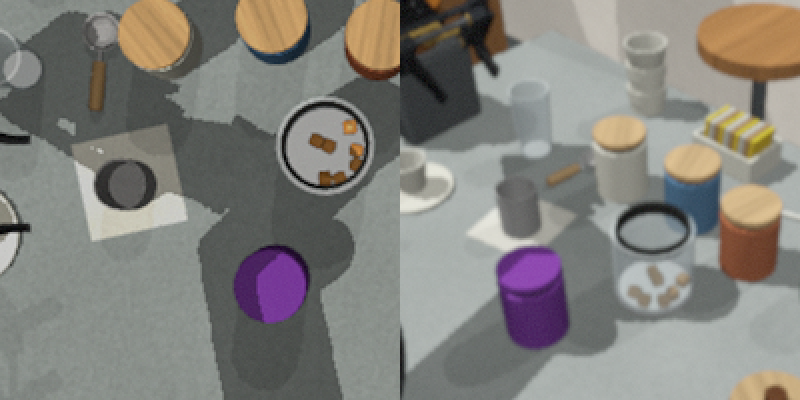

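The cup stands upright and empty on the napkin at (125,185). The biscuits show only inside the jar near (325,150), and none lie outside it. Next is the lid.

```bash
cat > lid.py <<'E'
from h import *
def lid():
    c=capture("top");hsv=cv2.cvtColor(c["color"],cv2.COLOR_RGB2HSV)
    wood=((hsv[...,0]>8)&(hsv[...,0]<24)&(hsv[...,1]>80)&(hsv[...,2]>110)).astype(np.uint8)
    u,v=proj(c,(.4442,-.268,.022)); b=blob(c,wood,u,v,.022,34)
    u,v=proj(c,(*b[0],.048)); knob=((hsv[...,2]<105)&(hsv[...,1]>60)).astype(np.uint8)
    return b,blob(c,knob,u,v,.048,12)
E
python3 - <<'E'
from mv import *
from lid import lid
b,k=lid(); print(b,k)
p=np.r_[b[0],.036]
for yaw in range(-180,180,30):
    T=R.from_euler('z',yaw,degrees=True)*R.from_euler('x',180,degrees=True)
    s=[ik(p,T),ik(np.r_[JAR,.15],T)]; print(yaw,[None if x is None else (x[0].round(2).tolist(),round(x[1],2)) for x in s]) if all(x and x[1]>.4 for x in s) else 0
E
```

```text
(array([ 0.4442, -0.2681]), array([44.2, 44.4]), np.int32(1421)) (array([ 0.4446, -0.2668]), array([11.7, 12.8]), np.int32(124))
-180 [([-0.76, 0.71, 1.84, 0.0, 0.59, -2.33], np.float64(0.52)), ([-0.21, 0.5, 1.8, 0.0, 0.84, -1.78], np.float64(0.64))]
-60 [([-0.76, 0.71, 1.84, -0.0, 0.59, 1.86], np.float64(0.59)), ([-0.21, 0.5, 1.8, -0.0, 0.84, 2.41], np.float64(0.44))]
-30 [([-0.76, 0.71, 1.84, -0.0, 0.59, 1.34], np.float64(0.59)), ([-0.21, 0.5, 1.8, -0.0, 0.84, 1.88], np.float64(0.64))]
0 [([-0.76, 0.71, 1.84, -0.0, 0.59, 0.81], np.float64(0.59)), ([-0.21, 0.5, 1.8, -0.0, 0.84, 1.36], np.float64(0.64))]
30 [([-0.76, 0.71, 1.84, -0.0, 0.59, 0.29], np.float64(0.59)), ([-0.21, 0.5, 1.8, -0.0, 0.84, 0.84], np.float64(0.64))]
60 [([-0.76, 0.71, 1.84, 0.0, 0.59, -0.24], np.float64(0.59)), ([-0.21, 0.5, 1.8, 0.0, 0.84, 0.31], np.float64(0.64))]
90 [([-0.76, 0.71, 1.84, 0.0, 0.59, -0.76], np.float64(0.59)), ([-0.21, 0.5, 1.8, 0.0, 0.84, -0.21], np.float64(0.64))]
120 [([-0.76, 0.71, 1.84, 0.0, 0.59, -1.28], np.float64(0.59)), ([-0.21, 0.5, 1.8, 0.0, 0.84, -0.73], np.float64(0.64))]
150 [([-0.76, 0.71, 1.84, 0.0, 0.59, -1.81], np.float64(0.59)), ([-0.21, 0.5, 1.8, 0.0, 0.84, -1.26], np.float64(0.64))]
```

```bash
python3 - <<'E'
from mv import *
T=R.from_euler('x',180,degrees=True); L=np.array([.4443,-.2677])
goto([(np.r_[.46,.2,.3],T),(np.r_[L,.3],T),(np.r_[L,.1],T)]);print()
goto([(np.r_[L,.036],T),(np.r_[L,.25],T)])
E
```

```text
(-0.008, -0.2789, 0.1162, 0.3743, -0.3743, -0.719) rows 11.9 clear 0.118 margin 0.76 dq/row 0.09
(-0.0394, -1.2143, 0.1162, 0.3743, -0.3743, -0.719) rows 9.4 clear 0.236 margin 0.68 dq/row 0.10
(-0.0394, -1.2143, -0.2838, 0.3743, -0.3743, -0.719) rows 4.0 clear 0.125 margin 0.63 dq/row 0.10

(-0.0, 0.0, -0.128, -0.0, 0.0, 0.0) rows 1.3 clear 0.095 margin 0.59 dq/row 0.05
(-0.0, 0.0, 0.3, -0.0, 0.0, 0.0) rows 4.3 clear 0.095 margin 0.59 dq/row 0.09
```

>>> step_arm(moves=[[-0.008, -0.2789, 0.1162, 0.3743, -0.3743, -0.719, 1], [-0.008, -0.2789, 0.1162, 0.3743, -0.3743, -0.719, 1], [-0.008, -0.2789, 0.1162, 0.3743, -0.3743, -0.719, 1], [-0.008, -0.2789, 0.1162, 0.3743, -0.3743, -0.719, 1], [-0.008, -0.2789, 0.1162, 0.3743, -0.3743, -0.719, 1], [-0.008, -0.2789, 0.1162, 0.3743, -0.3743, -0.719, 1], [-0.008, -0.2789, 0.1162, 0.3743, -0.3743, -0.719, 1], [-0.008, -0.2789, 0.1162, 0.3743, -0.3743, -0.719, 1], [-0.008, -0.2789, 0.1162, 0.3743, -0.3743, -0.719, 1], [-0.008, -0.2789, 0.1162, 0.3743, -0.3743, -0.719, 1], [-0.008, -0.2789, 0.1162, 0.3743, -0.3743, -0.719, 1], [-0.008, -0.2789, 0.1162, 0.3743, -0.3743, -0.719, 1], [-0.008, -0.2789, 0.1162, 0.3743, -0.3743, -0.719, 1], [-0.008, -0.2789, 0.1162, 0.3743, -0.3743, -0.719, 1]])

```text
clock: 16.35
ee_pos: [0.4594, 0.1999, 0.2987]
eef_rot: [0.001, 1.0, 0.001, -0.001]
contact_force: [-0.5, -1.0, -0.5]
finger_gap: 0.0869
grasp_force: 0.0
```

>>> step_arm(moves=[[-0.0314, -0.9354, 0, 0, 0, 0, 1], [-0.0314, -0.9354, 0, 0, 0, 0, 1], [-0.0314, -0.9354, 0, 0, 0, 0, 1], [-0.0314, -0.9354, 0, 0, 0, 0, 1], [-0.0314, -0.9354, 0, 0, 0, 0, 1], [-0.0314, -0.9354, 0, 0, 0, 0, 1], [-0.0314, -0.9354, 0, 0, 0, 0, 1], [-0.0314, -0.9354, 0, 0, 0, 0, 1], [-0.0314, -0.9354, 0, 0, 0, 0, 1], [-0.0314, -0.9354, 0, 0, 0, 0, 1], [-0.0314, -0.9354, 0, 0, 0, 0, 1], [-0.0314, -0.9354, -0.2, 0, 0, 0, 1], [-0.0314, -0.9354, -0.3, 0, 0, 0, 1], [-0.0314, -0.9354, -0.4, 0, 0, 0, 1], [-0.0314, -0.9354, -0.4, 0, 0, 0, 1], [-0.0314, -0.9354, -0.4, 0, 0, 0, 1]])

```text
clock: 17.95
ee_pos: [0.4401, -0.2615, 0.0923]
eef_rot: [-0.007, 1.0, 0.001, -0.007]
contact_force: [-1.0, 0.9, 0.5]
finger_gap: 0.087
grasp_force: 0.0
```

```bash
python3 - <<'E'
from mv import *
from h import *
save(np.array([.4443,-.2677,.1]),R.from_euler('x',180,degrees=True)); o=telemetry.get_obs(); print(o["ee_pos"],o["eef_rot"])
a=capture("top"); b=capture("side")["color"][:,:,::-1]
cv2.imwrite("pics/l.png",np.hstack([cv2.resize(a["color"][130:330,290:490,::-1],(400,400),interpolation=3),cv2.resize(b[180:380,230:430],(400,400),interpolation=3)]))
E
```

```text
[ 0.44011381 -0.26148576  0.09229325] [-0.00686193  0.99994954  0.00146308 -0.00718928]
```

View pics/l.png

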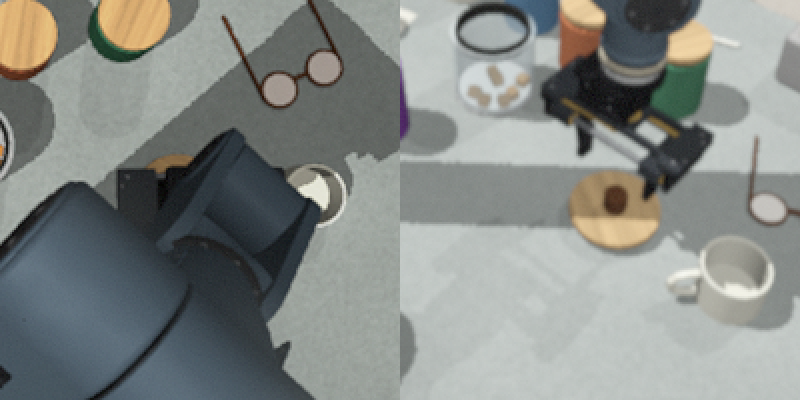

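The gripper hangs above the lid, with the knob at (615,198) in the right half, and the lid has not moved. The arm was still settling, so I'll let it rest and re-read.

>>> step_arm(moves=[[0, 0, 0, 0, 0, 0, 1], [0, 0, 0, 0, 0, 0, 1], [0, 0, 0, 0, 0, 0, 1], [0, 0, 0, 0, 0, 0, 1]])

```text
clock: 18.45
ee_pos: [0.4448, -0.268, 0.1015]
eef_rot: [0.001, 1.0, 0.0, 0.001]
contact_force: [1.3, -0.6, -0.3]
finger_gap: 0.0869
grasp_force: 0.0
```

>>> step_arm(moves=[[0, 0, -0.05, 0, 0, 0, 1], [0, 0, -0.09, 0, 0, 0, 1], [0, 0, -0.12, 0, 0, 0, 1], [0, 0, -0.13, 0, 0, 0, 1], [0, 0, -0.13, 0, 0, 0, 1], [0, 0, -0.13, 0, 0, 0, 1], [0, 0, -0.13, 0, 0, 0, 0], [0, 0, -0.13, 0, 0, 0, 0], [0, 0, -0.13, 0, 0, 0, 0], [0, 0, -0.13, 0, 0, 0, 0], [0, 0, -0.13, 0, 0, 0, 0], [0, 0, -0.13, 0, 0, 0, 0], [0, 0, -0.13, 0, 0, 0, 0], [0, 0, -0.13, 0, 0, 0, 0], [0, 0, -0.13, 0, 0, 0, 0], [0, 0, -0.13, 0, 0, 0, 0]])

```text
clock: 20.05
ee_pos: [0.4441, -0.2674, 0.0345]
eef_rot: [0.0, 1.0, 0.0, 0.0]
contact_force: [0.4, -0.5, -0.3]
finger_gap: 0.029
grasp_force: 30.0
```

>>> step_arm(moves=[[0, 0, 0.02, 0, 0, 0, 0], [0, 0, 0.08, 0, 0, 0, 0], [0, 0, 0.16, 0, 0, 0, 0], [0, 0, 0.24, 0, 0, 0, 0], [0, 0, 0.32, 0, 0, 0, 0], [0, 0, 0.4, 0, 0, 0, 0], [0, 0, 0.43, 0, 0, 0, 0], [0, 0, 0.43, 0, 0, 0, 0], [0, 0, 0.43, 0, 0, 0, 0]])

```text
clock: 20.95
ee_pos: [0.4435, -0.2668, 0.2493]
eef_rot: [-0.0, 1.0, 0.0, -0.0]
contact_force: [0.6, 0.7, -0.9]
finger_gap: 0.0294
grasp_force: 30.0
```

```bash
python3 - <<'E'
from mv import *
from h import *
T=R.from_euler('x',180,degrees=True); save(np.array([.4443,-.2677,.25]),T)
c=capture("top");hsv=cv2.cvtColor(c["color"],cv2.COLOR_RGB2HSV)
dark=(hsv[...,2]<50).astype(np.uint8); print("jar",*blob(c,dark,*proj(c,(*JAR,.123)),.123,28))
s=capture("side");hs=cv2.cvtColor(s["color"],cv2.COLOR_RGB2HSV); u,v=proj(s,(*JAR,.123))
d=(hs[...,2]<60).astype(np.uint8); print("jar side",*blob(s,d,u,v,.123,26))
o=s["color"][:,:,::-1]; im=cv2.resize(o,None,fx=4,fy=4,interpolation=3)
for J,col in((JAR,(0,255,0)),):
    circ(s,*J,.123,.0535,im,col); circ(s,*J,.123,.0485,im,col);circ(s,*J,.115,.06,im,(255,0,0));circ(s,*J,0,.06,im,col)
    
im1=im[600:1000,880:1280]
i2=cv2.resize(c["color"][:,:,::-1],None,fx=4,fy=4,interpolation=3); circ(c,*JAR,.123,.0535,i2,(0,255,0)); circ(c,*JAR,.115,.06,i2,(255,0,0)); u,v=(4*proj(c,(*JAR,.1))).astype(int)
cv2.imwrite("pics/j.png",np.hstack([im1,i2[v-200:v+200,u-200:u+200]]))
goto([(np.r_[JAR,.25],T),(np.r_[JAR,.2],T)],commit=False)
E
```

```text
jar [0.5107 0.005 ] [42.  42.8] 108
jar side [0.512  0.0082] [18.6 32.7] 125
(0.1304, 0.5444, 0.0, 0.0, 0.0, 0.0) rows 5.6 clear 0.186 margin 0.71 dq/row 0.08
(0.1304, 0.5444, -0.1, 0.0, 0.0, 0.0) rows 1.0 clear 0.136 margin 0.68 dq/row 0.06
```

View pics/j.png

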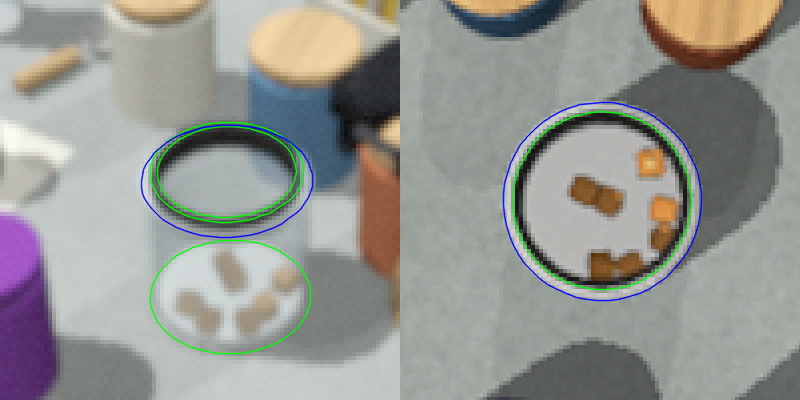

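The jar outline fits (0.5095, 0.0045), and seven biscuits are visible inside it. The lid is held by its knob, so I'll move it over the jar.

>>> step_arm(moves=[[0.02, 0.09, 0, 0, 0, 0, 0], [0.045, 0.18, 0, 0, 0, 0, 0], [0.065, 0.27, 0, 0, 0, 0, 0], [0.085, 0.36, 0, 0, 0, 0, 0], [0.11, 0.45, 0, 0, 0, 0, 0], [0.131, 0.5444, 0, 0, 0, 0, 0], [0.131, 0.5444, 0, 0, 0, 0, 0], [0.131, 0.5444, -0.06, 0, 0, 0, 0], [0.131, 0.5444, -0.12, 0, 0, 0, 0], [0.131, 0.5444, -0.16, 0, 0, 0, 0], [0.131, 0.5444, -0.17, 0, 0, 0, 0], [0.131, 0.5444, -0.17, 0, 0, 0, 0], [0.131, 0.5444, -0.17, 0, 0, 0, 0], [0.131, 0.5444, -0.17, 0, 0, 0, 0], [0.131, 0.5444, -0.17, 0, 0, 0, 0]])

```text
clock: 22.55
ee_pos: [0.5103, 0.0045, 0.1655]
eef_rot: [0.0, 1.0, -0.0, 0.001]
contact_force: [0.1, 0.5, -1.8]
finger_gap: 0.0292
grasp_force: 30.0
```

>>> step_arm(moves=[[0, 0, -0.01, 0, 0, 0, 0], [0, 0, -0.017, 0, 0, 0, 0], [0, 0, -0.024, 0, 0, 0, 0], [0, 0, -0.03, 0, 0, 0, 0], [0, 0, -0.035, 0, 0, 0, 0], [0, 0, -0.035, 0, 0, 0, 0], [0, 0, -0.035, 0, 0, 0, 0]])

```text
clock: 23.25
ee_pos: [0.5096, 0.0048, 0.147]
eef_rot: [0.0, 1.0, 0.0, -0.0]
contact_force: [0.1, -0.1, -0.8]
finger_gap: 0.0292
grasp_force: 30.0
```

>>> step_arm(moves=[[0, 0, -0.004, 0, 0, 0, 0], [0, 0, -0.008, 0, 0, 0, 0], [0, 0, -0.011, 0, 0, 0, 0], [0, 0, -0.014, 0, 0, 0, 0], [0, 0, -0.017, 0, 0, 0, 0], [0, 0, -0.019, 0, 0, 0, 0], [0, 0, -0.021, 0, 0, 0, 0], [0, 0, -0.021, 0, 0, 0, 0]])

```text
clock: 24.05
ee_pos: [0.51, 0.0047, 0.1375]
eef_rot: [0.0, 1.0, 0.0, 0.001]
contact_force: [-1.7, 0.2, 4.8]
finger_gap: 0.0291
grasp_force: 30.0
```

>>> step_arm(moves=[[0, 0, -0.001, 0, 0, 0, 0], [0, 0, -0.002, 0, 0, 0, 0], [0, 0, -0.003, 0, 0, 0, 0], [0, 0, -0.004, 0, 0, 0, 0], [0, 0, -0.004, 0, 0, 0, 0], [0, 0, -0.004, 0, 0, 0, 0]])

```text
clock: 24.65
ee_pos: [0.5101, 0.0047, 0.1374]
eef_rot: [0.0, 1.0, 0.0, 0.001]
contact_force: [-4.4, 1.0, 20.1]
finger_gap: 0.0292
grasp_force: 30.0
```

The lid has reached a hard stop, so it is home. I'll release it and rise.

>>> step_arm(moves=[[0, 0, 0.003, 0, 0, 0, 0], [0, 0, 0.004, 0, 0, 0, 0], [0, 0, 0.004, 0, 0, 0, 1], [0, 0, 0.004, 0, 0, 0, 1], [0, 0, 0.004, 0, 0, 0, 1], [0, 0, 0.004, 0, 0, 0, 1], [0, 0, 0.004, 0, 0, 0, 1], [0, 0, 0.004, 0, 0, 0, 1], [0, 0, 0.06, 0, 0, 0, 1], [0, 0, 0.14, 0, 0, 0, 0], [0, 0, 0.14, 0, 0, 0, 0], [0, 0, 0.14, 0, 0, 0, 0], [0, 0, 0.14, 0, 0, 0, 0], [0, 0, 0.14, 0, 0, 0, 0], [0, 0, 0.14, 0, 0, 0, 0], [0, 0, 0.14, 0, 0, 0, 0], [0, 0, 0.14, 0, 0, 0, 0]])

```text
clock: 26.35
ee_pos: [0.5094, 0.0048, 0.2041]
eef_rot: [-0.0, 1.0, -0.0, -0.0]
contact_force: [0.1, 0.2, 0.4]
finger_gap: 0.0292
grasp_force: 0.0
```

```bash
python3 - <<'E'
from mv import *
from h import *
T=R.from_euler('x',180,degrees=True)
p=np.array([.4443,-.2677,.25])+.5*np.array([.131,.5444,-.17-.035-.021-.004+.14]); save(p,T)
print(p,telemetry.get_obs()["ee_pos"])
c=capture("top");hsv=cv2.cvtColor(c["color"],cv2.COLOR_RGB2HSV)
wood=((hsv[...,0]>8)&(hsv[...,0]<24)&(hsv[...,1]>80)&(hsv[...,2]>110)).astype(np.uint8)
for x,y in((.6472,.2116),(.6659,.0687),(.6434,-.0636),(.667,-.2008)): print(blob(c,wood,*proj(c,(x,y,.12)),.12,25))
a=[]
for x,y in((.6434,-.0636),(.667,-.2008),(.6659,.0687),(.6472,.2116)): a+=[(np.array([x,y,.16]),T)]
goto(a,commit=False)
cv2.imwrite("pics/k.png",cv2.resize(capture("side")["color"][100:310,180:460,::-1],(800,600),interpolation=3))
E
```

```text
[0.5098 0.0045 0.205 ] [0.50942854 0.00480759 0.20410124]
(array([0.6474, 0.2115]), array([35.4, 35.9]), np.int32(1012))
(array([0.6659, 0.0689]), array([35.5, 36. ]), np.int32(1010))
(array([ 0.644 , -0.0635]), array([35.4, 37. ]), np.int32(1041))
(array([ 0.6679, -0.2012]), array([35.2, 35.6]), np.int32(995))
(0.2672, -0.1362, -0.09, 0.0, 0.0, 0.0) rows 3.1 clear 0.099 margin 0.69 dq/row 0.07
(0.3144, -0.4106, -0.09, 0.0, 0.0, 0.0) rows 2.8 clear 0.099 margin 1.00 dq/row 0.05
(0.3122, 0.1284, -0.09, 0.0, 0.0, 0.0) rows 5.4 clear 0.099 margin 1.05 dq/row 0.06
(0.2748, 0.4142, -0.09, 0.0, 0.0, 0.0) rows 2.9 clear 0.099 margin 1.06 dq/row 0.05
```

View pics/k.png

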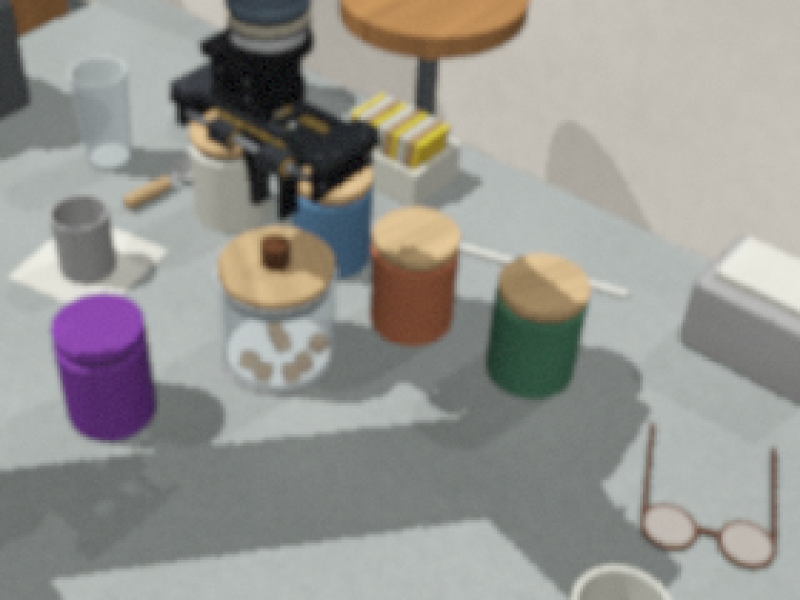

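The jar lid is seated at (277,262) and the cup stands on its napkin. Next I'll press the canisters with closed fingers, terracotta first.

>>> step_arm(moves=[[0.09, -0.045, 0, 0, 0, 0, 0], [0.18, -0.09, 0, 0, 0, 0, 0], [0.2684, -0.136, 0, 0, 0, 0, 0], [0.2684, -0.136, -0.02, 0, 0, 0, 0], [0.2684, -0.136, -0.09, 0, 0, 0, 0], [0.2684, -0.136, -0.13, 0, 0, 0, 0], [0.2684, -0.136, -0.135, 0, 0, 0, 0], [0.2684, -0.136, -0.14, 0, 0, 0, 0], [0.2684, -0.136, -0.144, 0, 0, 0, 0], [0.2684, -0.136, -0.148, 0, 0, 0, 0], [0.2684, -0.136, -0.152, 0, 0, 0, 0], [0.2684, -0.136, -0.156, 0, 0, 0, 0], [0.2684, -0.136, -0.16, 0, 0, 0, 0], [0.2684, -0.136, -0.162, 0, 0, 0, 0], [0.2684, -0.136, -0.164, 0, 0, 0, 0], [0.2684, -0.136, -0.164, 0, 0, 0, 0], [0.2684, -0.136, -0.164, 0, 0, 0, 0]])

```text
clock: 28.15
ee_pos: [0.6445, -0.0633, 0.1244]
eef_rot: [0.0, 1.0, 0.0, 0.001]
contact_force: [-1.2, 0.1, 6.5]
finger_gap: 0.0007
grasp_force: 3.1
```

>>> step_arm(moves=[[0, 0, -0.002, 0, 0, 0, 0], [0, 0, -0.004, 0, 0, 0, 0], [0, 0, -0.005, 0, 0, 0, 0], [0, 0, -0.006, 0, 0, 0, 0], [0, 0, -0.006, 0, 0, 0, 0]])

```text
clock: 28.65
ee_pos: [0.6445, -0.0633, 0.1233]
eef_rot: [0.001, 1.0, 0.0, 0.001]
contact_force: [-3.5, 1.4, 15.0]
finger_gap: 0.0006
grasp_force: 7.5
```

>>> step_arm(moves=[[0, 0, -0.003, 0, 0, 0, 0], [0, 0, -0.003, 0, 0, 0, 0], [0, 0, 0.04, 0, 0, 0, 0], [0, 0, 0.08, 0, 0, 0, 0], [0.0159, -0.09, 0.08, 0, 0, 0, 0], [0.03, -0.18, 0.08, 0, 0, 0, 0], [0.0478, -0.2754, 0.08, 0, 0, 0, 0], [0.0478, -0.2754, 0.08, 0, 0, 0, 0], [0.0478, -0.2754, 0.05, 0, 0, 0, 0], [0.0478, -0.2754, 0.032, 0, 0, 0, 0], [0.0478, -0.2754, 0.026, 0, 0, 0, 0], [0.0478, -0.2754, 0.02, 0, 0, 0, 0], [0.0478, -0.2754, 0.015, 0, 0, 0, 0], [0.0478, -0.2754, 0.01, 0, 0, 0, 0], [0.0478, -0.2754, 0.006, 0, 0, 0, 0], [0.0478, -0.2754, 0.003, 0, 0, 0, 0], [0.0478, -0.2754, 0, 0, 0, 0, 0], [0.0478, -0.2754, -0.002, 0, 0, 0, 0], [0.0478, -0.2754, -0.002, 0, 0, 0, 0], [0.0478, -0.2754, -0.002, 0, 0, 0, 0]])

```text
clock: 30.65
ee_pos: [0.6661, -0.1986, 0.1233]
eef_rot: [-0.0, 1.0, 0.001, -0.002]
contact_force: [-9.1, 3.9, 22.1]
finger_gap: 0.0005
grasp_force: 11.1
```

>>> step_arm(moves=[[0, 0, 0.04, 0, 0, 0, 0], [0, 0, 0.085, 0, 0, 0, 0], [-0.001, 0.09, 0.085, 0, 0, 0, 0], [-0.002, 0.18, 0.085, 0, 0, 0, 0], [-0.003, 0.27, 0.085, 0, 0, 0, 0], [-0.004, 0.36, 0.085, 0, 0, 0, 0], [-0.004, 0.45, 0.085, 0, 0, 0, 0], [-0.004, 0.5402, 0.085, 0, 0, 0, 0], [-0.004, 0.5402, 0.085, 0, 0, 0, 0], [-0.004, 0.5402, 0.05, 0, 0, 0, 0], [-0.004, 0.5402, 0.03, 0, 0, 0, 0], [-0.004, 0.5402, 0.024, 0, 0, 0, 0], [-0.004, 0.5402, 0.018, 0, 0, 0, 0], [-0.004, 0.5402, 0.013, 0, 0, 0, 0], [-0.004, 0.5402, 0.008, 0, 0, 0, 0], [-0.004, 0.5402, 0.004, 0, 0, 0, 0], [-0.004, 0.5402, 0, 0, 0, 0, 0], [-0.004, 0.5402, -0.002, 0, 0, 0, 0], [-0.004, 0.5402, -0.002, 0, 0, 0, 0]])

```text
clock: 32.55
ee_pos: [0.6645, 0.0693, 0.1232]
eef_rot: [-0.0, 1.0, -0.0, -0.001]
contact_force: [-11.1, 1.8, 25.0]
finger_gap: 0.0006
grasp_force: 12.7
```

>>> step_arm(moves=[[0, 0, 0.04, 0, 0, 0, 0], [0, 0, 0.085, 0, 0, 0, 0], [-0.012, 0.09, 0.085, 0, 0, 0, 0], [-0.024, 0.18, 0.085, 0, 0, 0, 0], [-0.037, 0.2852, 0.085, 0, 0, 0, 0], [-0.037, 0.2852, 0.085, 0, 0, 0, 0], [-0.037, 0.2852, 0.085, 0, 0, 0, 0], [-0.037, 0.2852, 0.05, 0, 0, 0, 0], [-0.037, 0.2852, 0.03, 0, 0, 0, 0], [-0.037, 0.2852, 0.024, 0, 0, 0, 0], [-0.037, 0.2852, 0.018, 0, 0, 0, 0], [-0.037, 0.2852, 0.013, 0, 0, 0, 0], [-0.037, 0.2852, 0.008, 0, 0, 0, 0], [-0.037, 0.2852, 0.004, 0, 0, 0, 0], [-0.037, 0.2852, 0.001, 0, 0, 0, 0], [-0.037, 0.2852, -0.001, 0, 0, 0, 0], [-0.037, 0.2852, -0.001, 0, 0, 0, 0], [-0.037, 0.2852, -0.001, 0, 0, 0, 0]])

```text
clock: 34.35
ee_pos: [0.6472, 0.2098, 0.1232]
eef_rot: [0.001, 1.0, -0.0, 0.0]
contact_force: [-9.7, -3.6, 26.4]
finger_gap: 0.0003
grasp_force: 13.1
```

>>> step_arm(moves=[[0, 0, 0.05, 0, 0, 0, 0], [0, 0, 0.15, 0, 0, 0, 0], [0, 0, 0.25, 0, 0, 0, 0], [-0.3, 0.4, 0.3, 0, 0, 0, 0], [-0.3, 0.4, 0.3, 0, 0, 0, 0], [-0.3, 0.4, 0.3, 0, 0, 0, 0], [-0.3, 0.4, 0.3, 0, 0, 0, 0], [-0.3, 0.4, 0.3, 0, 0, 0, 0], [-0.3, 0.4, 0.3, 0, 0, 0, 0], [-0.3, 0.4, 0.3, 0, 0, 0, 0], [-0.3, 0.4, 0.3, 0, 0, 0, 0], [-0.3, 0.4, 0.3, 0, 0, 0, 0], [-0.3, 0.4, 0.3, 0, 0, 0, 0], [-0.3, 0.4, 0.3, 0, 0, 0, 0]])

```text
clock: 35.75
ee_pos: [0.498, 0.4108, 0.2668]
eef_rot: [0.0, 1.0, -0.001, -0.0]
contact_force: [0.4, 0.2, -0.0]
finger_gap: 0.0008
grasp_force: 0.0
```

```bash
python3 - <<'E'
from mv import *
from h import *
c=capture("top");s=capture("side")
a=cv2.resize(c["color"][100:310,110:390,::-1],(560,420),interpolation=3)
N=np.array([.467,.263]); CU=np.array([.464,.256])
def draw(cam):
    im=cv2.resize(cam["color"][:,:,::-1],None,fx=2,fy=2,interpolation=3)
    circ(cam,*CU,.08,.033,im,(0,255,0)); circ(cam,*CU,0,.033,im,(0,255,0)); circ(cam,*N,.001,.005,im,(0,0,255)); circ(cam,*JAR,.125,.058,im,(0,255,0))
    for x,y in((.6474,.2115),(.6659,.0689),(.644,-.0635),(.6679,-.2012)): circ(cam,x,y,.112,.044,im,(0,255,0))
    return im
cv2.imwrite("pics/f.png",np.hstack([draw(c)[200:680,220:620] ,draw(s)[140:620,280:680]]))
E
```

```text
(no output)
```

View pics/f.png

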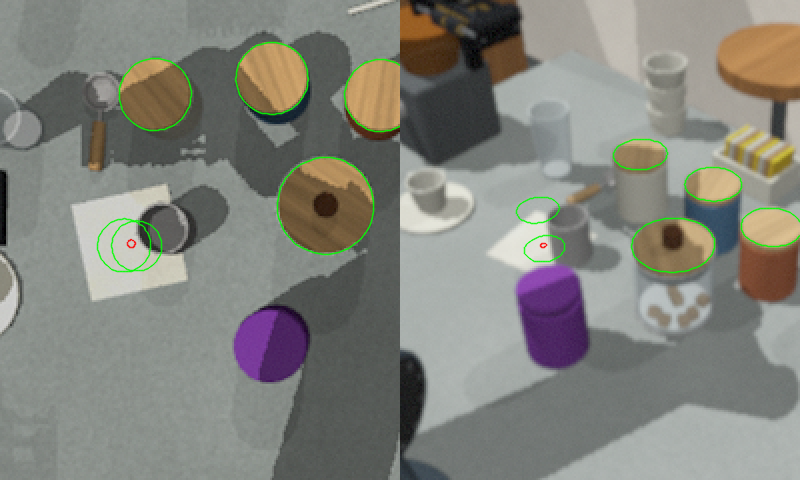

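The cup has been knocked off to the right in the top view, its rim now at about (163,228). The jar lid and canister lids match their home outlines. I'll measure the cup and put it back.

```bash
python3 - <<'E'
from mv import *
from h import *
T=R.from_euler('x',180,degrees=True)
p=np.array([.6474,.2115,.1175])+.5*np.array([-.3,.4,.3]); print(p,telemetry.get_obs()["ee_pos"])
save(p,T)
c=capture("top");s=capture("side")
t=ray(c,191.5,214,.08); print(t,ray(s,225.5,176.5,.08))
g=cv2.cvtColor(c["color"],cv2.COLOR_RGB2HSV)
best=[]
def draw(cam,q):
    im=cv2.resize(cam["color"][:,:,::-1],None,fx=6,fy=6,interpolation=3); circ(cam,*q,.08,.033,im,(0,255,0)); circ(cam,*q,0,.033,im,(0,255,0))
    u,v=(6*proj(cam,(*q,.04))).astype(int); return im[v-200:v+200,u-200:u+200]
q=(t+ray(s,225.5,176.5,.08))/2
cv2.imwrite("pics/c2.png",np.hstack([draw(c,q),draw(s,q)])); print(q)
goto([(np.r_[q,.2],T),(np.r_[q,.13],T),(np.r_[q,.047],T)],commit=False)
E
```

```text
[0.4974 0.4115 0.2675] [0.49768405 0.41119661 0.26691704]
[0.48408855 0.20640506] [0.49305114 0.20833059]
[0.48856984 0.20736782]
(-0.0177, -0.4083, -0.135, 0.0, 0.0, 0.0) rows 4.3 clear 0.144 margin 0.74 dq/row 0.07
(-0.0177, -0.4083, -0.275, 0.0, 0.0, 0.0) rows 1.4 clear 0.082 margin 0.68 dq/row 0.06
(-0.0177, -0.4083, -0.441, 0.0, 0.0, 0.0) rows 1.7 clear 0.048 margin 0.63 dq/row 0.06
```

View pics/c2.png

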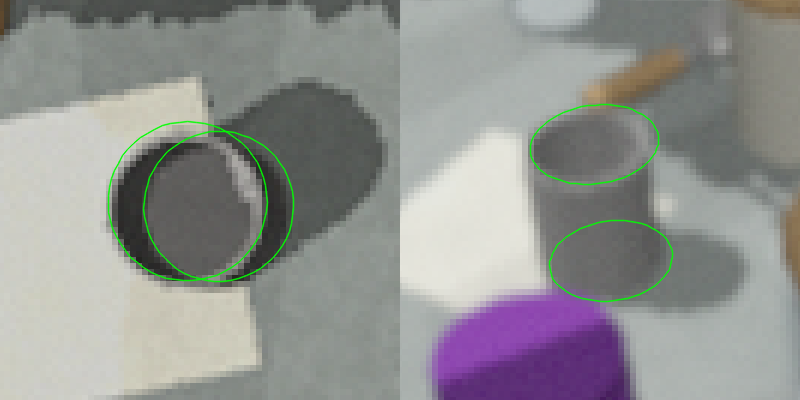

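>>> step_arm(moves=[[-0.0238, -0.1, -0.1, 0, 0, 0, 1], [-0.0238, -0.19, -0.135, 0, 0, 0, 1], [-0.0238, -0.28, -0.135, 0, 0, 0, 1], [-0.0238, -0.36, -0.135, 0, 0, 0, 1], [-0.0238, -0.406, -0.135, 0, 0, 0, 1], [-0.0238, -0.406, -0.135, 0, 0, 0, 1], [-0.0238, -0.406, -0.2, 0, 0, 0, 1], [-0.0238, -0.406, -0.275, 0, 0, 0, 1], [-0.0238, -0.406, -0.275, 0, 0, 0, 1], [-0.0238, -0.406, -0.275, 0, 0, 0, 1], [-0.0238, -0.406, -0.33, 0, 0, 0, 1], [-0.0238, -0.406, -0.38, 0, 0, 0, 1], [-0.0238, -0.406, -0.42, 0, 0, 0, 1], [-0.0238, -0.406, -0.441, 0, 0, 0, 1], [-0.0238, -0.406, -0.441, 0, 0, 0, 1], [-0.0238, -0.406, -0.441, 0, 0, 0, 1]])

```text
clock: 37.55
ee_pos: [0.4864, 0.2093, 0.0478]
eef_rot: [-0.0, 1.0, 0.0, 0.001]
contact_force: [0.1, 0.5, 0.6]
finger_gap: 0.087
grasp_force: 0.0
```

>>> step_arm(moves=[[0, 0, 0, 0, 0, 0, 0], [0, 0, 0, 0, 0, 0, 0], [0, 0, 0, 0, 0, 0, 0], [0, 0, 0, 0, 0, 0, 0], [0, 0, 0, 0, 0, 0, 0], [0, 0, 0, 0, 0, 0, 0], [0, 0, 0, 0, 0, 0, 0]])

```text
clock: 38.25
ee_pos: [0.4857, 0.2089, 0.0471]
eef_rot: [-0.0, 1.0, -0.0, 0.001]
contact_force: [-0.8, 0.7, 6.0]
finger_gap: 0.0661
grasp_force: 30.0
```

>>> step_arm(moves=[[0, 0, 0.02, 0, 0, 0, 0], [0, 0, 0.04, 0, 0, 0, 0], [-0.02, 0.05, 0.04, 0, 0, 0, 0], [-0.039, 0.1, 0.04, 0, 0, 0, 0], [-0.039, 0.104, 0.04, 0, 0, 0, 0], [-0.039, 0.104, 0.02, 0, 0, 0, 0], [-0.039, 0.104, 0.01, 0, 0, 0, 0], [-0.039, 0.104, 0.003, 0, 0, 0, 0], [-0.039, 0.104, 0.002, 0, 0, 0, 0], [-0.039, 0.104, 0.002, 0, 0, 0, 0], [-0.039, 0.104, 0.002, 0, 0, 0, 0]])

```text
clock: 39.35
ee_pos: [0.4661, 0.2604, 0.0473]
eef_rot: [0.0, 1.0, -0.0, 0.0]
contact_force: [-0.1, 0.2, -1.4]
finger_gap: 0.066
grasp_force: 30.0
```

>>> step_arm(moves=[[0, 0, 0, 0, 0, 0, 0.5], [0, 0, 0, 0, 0, 0, 1], [0, 0, 0, 0, 0, 0, 1], [0, 0, 0, 0, 0, 0, 1], [0, 0, 0, 0, 0, 0, 1], [0, 0, 0, 0, 0, 0, 1], [0, 0, 0.05, 0, 0, 0, 1], [0, 0, 0.12, 0, 0, 0, 1], [0, 0, 0.21, 0, 0, 0, 1], [0, 0, 0.3, 0, 0, 0, 1], [0, 0, 0.4, 0, 0, 0, 1], [0, 0.1, 0.45, 0, 0, 0, 1], [0, 0.2, 0.45, 0, 0, 0, 1], [0, 0.3, 0.45, 0, 0, 0, 1], [0, 0.4, 0.45, 0, 0, 0, 1], [0, 0.4, 0.45, 0, 0, 0, 1], [0, 0.4, 0.45, 0, 0, 0, 1], [0, 0.4, 0.45, 0, 0, 0, 1], [0, 0.4, 0.45, 0, 0, 0, 1]])

```text
clock: 41.25
ee_pos: [0.4659, 0.4591, 0.2725]
eef_rot: [0.001, 1.0, -0.001, -0.0]
contact_force: [0.7, 0.2, -0.1]
finger_gap: 0.087
grasp_force: 0.0
```

```bash
python3 - <<'E'
from mv import *
from h import *
c=capture("top");s=capture("side")
N=np.array([.467,.263]); CU=np.array([.4663,.2605])
def draw(cam):
    im=cv2.resize(cam["color"][:,:,::-1],None,fx=2,fy=2,interpolation=3)
    circ(cam,*CU,.08,.033,im,(0,255,0)); circ(cam,*CU,0,.033,im,(0,255,0)); circ(cam,*N,.001,.005,im,(0,0,255)); circ(cam,*JAR,.125,.058,im,(0,255,0))
    return im
cv2.imwrite("pics/f2.png",np.hstack([draw(c)[200:680,220:620] ,draw(s)[140:620,280:680]]))
E
```

```text
(no output)
```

View pics/f2.png

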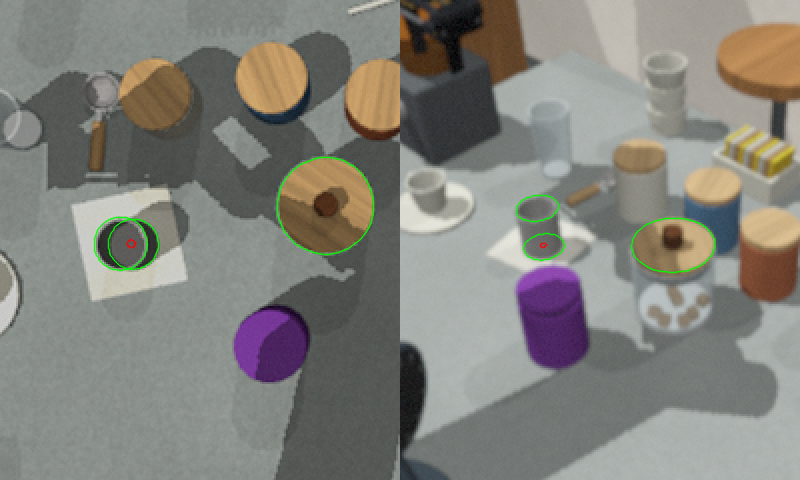

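The cup is upright at the napkin's centre at (130,243), and the jar lid sits centred at (325,205). I'll hand the job in.

```bash
python3 -c "
from cell import workorder; print(workorder.close_job())"
```

```text
the job is handed in; nothing more can be done
None
```

I handed the job in at about 41 s on the robot's clock: seven biscuits in the jar and none seen outside, the jar lid and all four canister lids pressed home, the emptied cup upright on its napkin (I put it back after it was knocked aside), and the glass, mug, teaspoon and spectacles untouched; the hand-in returned no verdict.

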